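# Move tested battery packs to the carrier in channel order

### The job

The four battery packs in the test rack have passed; move them to the carrier tray in the same order, so that the tray matches the test record: the pack nearest the rack's meter box goes in the bay nearest the tray's handle, the next one in the next bay, and so on. Stand each pack upright on the floor of its own bay, roughly in the middle, setting it down gently, never dropping or toppling it.

Things in the scene. Friction and masses are not known exactly. Their poses are not given: they have to be found in the camera images.
- pack_square: Loose pack of upright round cells, pink and black sleeves: four cells in a 2 x 2 block, 37 mm (x) by 37 mm (y), 67 mm tall, about 188 g. Origin: centre of that outline on the underside; z up. Amber tape from 40 to 58 mm above the underside flattens its sides: grip there, across y.
- pack_line: Loose pack of upright round cells, pink and black sleeves: three cells side by side in one straight row, 55.5 mm (x) by 18.5 mm (y), 67 mm tall, about 141 g. Origin: centre of that outline on the underside; z up. Amber tape from 40 to 58 mm above the underside flattens its sides: grip there, across y.
- pack_five: Loose pack of upright round cells, pink and black sleeves: five cells, a row of three (-y side) nested with a row of two, 55.5 mm (x) by 34.5 mm (y), 67 mm tall, about 235 g. Origin: centre of that outline on the underside; z up. Amber tape from 40 to 58 mm above the underside flattens its sides: grip there, across y.
- pack_seven: Loose pack of upright round cells, pink and black sleeves: seven cells as a flower, six round one, 55.5 mm (x) by 50.5 mm (y), 67 mm tall, about 329 g. Origin: centre of that outline on the underside; z up. Amber tape from 40 to 58 mm above the underside flattens its sides: grip there, across y.
- test_rack: Fixed aluminium plate 310 (x) by 136 (y) by 12 mm; grey meter box, 56 mm high, at its +x end (x = 155 to 211 mm). Origin: underside centre, on the bench. Channels 1-4, from the box: x = 111, 37, -37, -111 mm, y = 0, one pack in each in any order, its axes within 6 degrees of the rack's, its underside 20 mm above the bench. Terminal posts, top 28 mm above the bench, along y = 60 mm.
- adapter_square: One of the rack's four like grey plastic channel adapters, the one in which pack_square stands at the start; fixed to the rack, it stays there. 68 mm (x) by 76 mm (y), floor 8 mm above its underside (20 mm above the bench), rim 14 mm above its underside. Origin: centre of its underside; axes as the rack's.
- adapter_line: One of the rack's four like grey plastic channel adapters, the one in which pack_line stands at the start; fixed to the rack, it stays there. 68 mm (x) by 76 mm (y), floor 8 mm above its underside (20 mm above the bench), rim 14 mm above its underside. Origin: centre of its underside; axes as the rack's.
- adapter_five: One of the rack's four like grey plastic channel adapters, the one in which pack_five stands at the start; fixed to the rack, it stays there. 68 mm (x) by 76 mm (y), floor 8 mm above its underside (20 mm above the bench), rim 14 mm above its underside. Origin: centre of its underside; axes as the rack's.
- adapter_seven: One of the rack's four like grey plastic channel adapters, the one in which pack_seven stands at the start; fixed to the rack, it stays there. 68 mm (x) by 76 mm (y), floor 8 mm above its underside (20 mm above the bench), rim 14 mm above its underside. Origin: centre of its underside; axes as the rack's.
- carrier: Fixed black tray, turned any way: 300 (x) by 84 (y) by 22 mm high, floor 4 mm thick, walls and dividers 4 mm; steel bail handle on its +x end, out to 185 mm. Origin: underside centre, on the bench. Four bays in a row, 70 (x) by 76 mm (y) inside, empty at the start: bays 1-4, counted from the handle, are centred at x = 111, 37, -37, -111 mm, y = 0.
Not all that is in view belongs to the job. Leave any blue look-alike of the pack_square alone. What is shaped like the pack_five but blue is not meant.

How it is judged:
At the end, for the whole second after the job is handed in: Each pack stands released and at rest in the bay whose number from the handle equals its starting channel from the meter box: within 15 mm of the bay centre along and across the tray, underside within 4 mm of the bay floor, tilt under 0.1 rad (((x of adapter_square in the frame of test_rack between 0.091 and 0.131 m and x of pack_square in the frame of carrier between 0.096 and 0.126 m) or (x of adapter_square in the frame of test_rack between 0.017 and 0.057 m and x of pack_square in the frame of carrier between 0.022 and 0.052 m) or (x of adapter_square in the frame of test_rack between -0.057 and -0.017 m and x of pack_square in the frame of carrier between -0.052 and -0.022 m) or (x of adapter_square in the frame of test_rack between -0.131 and -0.091 m and x of pack_square in the frame of carrier between -0.126 and -0.096 m)) and y of pack_square in the frame of carrier between -0.015 and 0.015 m and z of pack_square in the frame of carrier between 0 and 0.008 m and angle between each of pack_square, pack_line, pack_five, pack_seven's own z axis and vertical below 0.1 rad and linear speed of each of pack_square, pack_line, pack_five, pack_seven below 0.02 m/s and angular speed of each of pack_square, pack_line, pack_five, pack_seven below 0.2 rad/s and contact force between each of pack_square, pack_line, pack_five, pack_seven and the fingers below 0.05 N and ((x of adapter_line in the frame of test_rack between 0.091 and 0.131 m and x of pack_line in the frame of carrier between 0.096 and 0.126 m) or (x of adapter_line in the frame of test_rack between 0.017 and 0.057 m and x of pack_line in the frame of carrier between 0.022 and 0.052 m) or (x of adapter_line in the frame of test_rack between -0.057 and -0.017 m and x of pack_line in the frame of carrier between -0.052 and -0.022 m) or (x of adapter_line in the frame of test_rack between -0.131 and -0.091 m and x of pack_line in the frame of carrier between -0.126 and -0.096 m)) and y of pack_line in the frame of carrier between -0.015 and 0.015 m and z of pack_line in the frame of carrier between 0 and 0.008 m and ((x of adapter_five in the frame of test_rack between 0.091 and 0.131 m and x of pack_five in the frame of carrier between 0.096 and 0.126 m) or (x of adapter_five in the frame of test_rack between 0.017 and 0.057 m and x of pack_five in the frame of carrier between 0.022 and 0.052 m) or (x of adapter_five in the frame of test_rack between -0.057 and -0.017 m and x of pack_five in the frame of carrier between -0.052 and -0.022 m) or (x of adapter_five in the frame of test_rack between -0.131 and -0.091 m and x of pack_five in the frame of carrier between -0.126 and -0.096 m)) and y of pack_five in the frame of carrier between -0.015 and 0.015 m and z of pack_five in the frame of carrier between 0 and 0.008 m and ((x of adapter_seven in the frame of test_rack between 0.091 and 0.131 m and x of pack_seven in the frame of carrier between 0.096 and 0.126 m) or (x of adapter_seven in the frame of test_rack between 0.017 and 0.057 m and x of pack_seven in the frame of carrier between 0.022 and 0.052 m) or (x of adapter_seven in the frame of test_rack between -0.057 and -0.017 m and x of pack_seven in the frame of carrier between -0.052 and -0.022 m) or (x of adapter_seven in the frame of test_rack between -0.131 and -0.091 m and x of pack_seven in the frame of carrier between -0.126 and -0.096 m)) and y of pack_seven in the frame of carrier between -0.015 and 0.015 m and z of pack_seven in the frame of carrier between 0 and 0.008 m); the robot touches nothing.
It fails at once if a pack is toppled (tilted more than 0.6 rad) (angle between any of pack_square, pack_line, pack_five, pack_seven's own z axis and vertical above 0.6 rad).
It fails at once if a pack is let fall (out of the fingers and faster than 0.5 m/s, a drop of over 12 mm) ((linear speed of pack_square above 0.5 m/s and contact force between pack_square and the fingers below 0.05 N) or (linear speed of pack_line above 0.5 m/s and contact force between pack_line and the fingers below 0.05 N) or (linear speed of pack_five above 0.5 m/s and contact force between pack_five and the fingers below 0.05 N) or (linear speed of pack_seven above 0.5 m/s and contact force between pack_seven and the fingers below 0.05 N)).
It fails at once if a pack is rammed into the carrier (contact force over 80 N) (contact force between any of pack_square, pack_line, pack_five, pack_seven and carrier above 80 N).
It also fails if it takes over 115 s, if anything falls off the work surface, if the arm or the gripper's body presses on something with over 40 N, if the wrist force passes 120 N, or if a joint passes its speed limit or range.

### The arm

A 6-joint arm with a two-finger parallel gripper is mounted at the origin on the work surface. World frame = base frame: x ahead of the robot, y to its left, z up, the work surface at z = 0. Lengths are in m, angles in rad, forces in N, time in s.
With the tool pointing down it reaches from about 0.35 to 0.975 m from the base axis. Payload 4.9 kg.
Tool frame: the origin (TCP) lies at the very end of the fingers, on their centre line; the grasp point (between the pads) lies 19 mm behind it (ctrl.pinch_z is the distance from the TCP to the grasp point, in m); z points along the fingers, y is the direction in which the jaws open and shut (so a half turn about z gives the same grasp; the last joint's range is limited). The gripper opens to 85 mm and grips with 20 to 120 N. Pads are 22 mm wide; open, the fingers measure 114 mm over their backs; the gripper's body (76 mm by 85 mm) begins 54 mm behind the grasp point. The pads swing forward as they close: fully open they stand 13 mm farther back than shut.
Start: joints at [-1.242, 0.053, 1.613, -0, 1.476, -0.119], TCP at [0.271, -0.563, 0.231] pointing down, gripper open.
Joint ranges: [-3.01, 3.01], [-1.01, 2.22], [0.06, 2.58], [-1.02, 4.17], [0.09, 2.62], [-3.14, 3.14]. Speed limits (rad/s): [2.57, 2.57, 3.14, 3.14, 3.14, 3.14].

### API

Orientations are given as a rotation vector (axis times angle).
In Python, from station import ctrl gives the robot as it stands.
- The arm moves only by the tool carry_out, never from a script. Its argument "series" is a list of rows, each a list of 7 numbers: the shift along the world's x, y, z each as a share of 0.025 m, from -1 to 1, then the turn, a rotation vector about the world's x, y, z each as a share of 0.1 rad, from -1 to 1, then the opening, from 0 (shut) to 1 (fully open). A call has 1 to 12 rows; each row shifts and turns the commanded pose from where the row before left it; what a row does not reach is not made up. A row lasts 1/10 s, in which the tool goes at most 50 mm and 8.59 degrees, less where a joint would pass 70% of its speed; a pose out of reach is approached as far as the arm can. A call with a number of a shift or a turn outside -1 to 1 is refused whole. A call with a gripper value outside its range is refused whole. The fingers move at their own pace and stop on an object; "grip_force" is the grip in N (left out, the last holds). Time passes only in rows, so rows that do not move let the fingers close. It gives the time, the measured TCP pose, the force and the opening at its end, in the units of the state.
- ctrl.get_obs(): the state, without advancing time (a new reading comes with each control period).
- ctrl.get_image(name): name is "side" or "top"; returns a dict with "frame" (420x560x3 uint8, blue, green, red), "fx", "fy", "cx", "cy" (pixels), "R" (3x3) and "t" (3): a world point X has camera coordinates R X + t. Camera axes: x right, y down, z forward; pixel columns grow to the right and rows downward; lengths in m; the calibration is good to about 2 mm. A picture is of the moment at which its call begins. There is no depth.
- ctrl.finish_job(): hands the job in, once; it reports no verdict.
Trained networks look in a picture, given as the dict that the camera call returned (one of the last four; its "shot" number tells which), for a name from the list of things; names that differ only in an ending like _2 or _b are one class to them, and where a whole thing is asked for, a point or a joint stands for the part that bears it (a point fixed in the world has none). Each returns a list of dicts, best first, with "p" (0 to 1); they miss things now and then, are a little off and sometimes report something else, mostly with a low value. They report only what shows in the picture. A call takes as long as a camera call. They do not tell look-alikes from the thing itself.
- ctrl.trace(picture, name): "mask" (420x560 bool, what is visible of it) and "rect" ([left, top, width, height] as shares, 0 to 1, of the picture: columns of its width, rows of its height, round what is visible of it).
- ctrl.mark_of(picture, name): "position" ([column, row] as shares, 0 to 1, of the picture: columns of its width, rows of its height: a listed point, or the origin of a listed thing).
The state is a dict: "t": time; "q": joint angles; "dq": joint speeds; "effort": joint torques, N m; "tool_pos": TCP position; "tool_rot": TCP orientation; "contact_force": force on the tool from outside, world axes, zero at the start; "wrist_torque": the same for the moment, N m; "opening": finger opening in m.
Only numpy, scipy, OpenCV 4.12 (cv2) and the standard library are available. Lean on these libraries where they do the work, as an engineer would, in place of code of your own. Each camera call takes 0.05 s, during which the arm holds its last target.

## Working session

There is one attempt and no reset: what is moved stays moved. The work goes in short steps, Python scripts to look and compute and a tool call to move; the robot and the scene stay as the last step left them, time stands still between calls to the robot, and variables do not carry over. Pictures are saved under pics/ and viewed, and the job is handed in when it is done.

Besides the shell and the picture viewer there is one more tool, called after ">>>" as a command line: name --pt "numbers of a row" for each row, then --argument value for the rest. carry_out: Moves the arm, as the interface text tells. Shift numbers are shares of 0.025 m and turn numbers shares of 0.1 rad, none past 1 either way. Its arguments: {"type":"object","properties":{"series":{"type":"array"},"grip_force":{"type":"number"}},"required":["series"]}

```bash
mkdir -p pics; ls; python3 - <<'E'
from station import ctrl
import cv2,numpy as np
o=ctrl.get_obs();print(o,ctrl.pinch_z)
for n in("side","top"):
    p=ctrl.get_image(n);cv2.imwrite(f"pics/{n}0.png",p["frame"])
    print(n,p["fx"],p["fy"],p["cx"],p["cy"],np.round(p["R"],4).tolist(),np.round(p["t"],4).tolist())
    for k in["pack_square","pack_line","pack_five","pack_seven","adapter_square","test_rack","carrier"]:
        for m in ctrl.mark_of(p,k)[:3]:print(k,m["p"],np.round(np.array(m["position"])*[560,420],1))
E
```

```text
pics
{'t': 0.0, 'q': array([-1.24198668e+00,  5.32944364e-02,  1.61432616e+00,  2.65899065e-05,
        1.47599351e+00, -1.18952383e-01]), 'dq': array([ 0.00067221, -0.00086348, -0.00105769,  0.00054218, -0.00029906,
       -0.00034632]), 'effort': array([ 1.03147668e-03, -3.93674004e+01, -3.70177889e+01,  5.93068899e-05,
        6.87391410e-03,  3.79019525e-06]), 'tool_pos': array([ 0.27042111, -0.56276609,  0.23008251]), 'tool_rot': array([-3.06122640e+00, -6.97031239e-01,  2.91034539e-04]), 'contact_force': array([-0.38002671,  0.55818625,  0.51481254]), 'wrist_torque': array([-0.03209057, -0.01943109, -0.00127336]), 'opening': 0.0851575845811865} 0.0187
side 415.912412289803 415.912412289803 276.6323658197498 214.05600155784762 [[-0.9797, -0.2005, 0.0024], [-0.1166, 0.5601, -0.8202], [0.1631, -0.8038, -0.5721]] [0.4524, 0.1248, 0.9965]
pack_square 0.83 [260.7 182.3]
pack_square 0.68 [263.2 214.2]
pack_line 0.97 [286.1 188. ]
pack_five 0.85 [314.7 188.8]
pack_five 0.75 [349.3 206. ]
pack_seven 0.63 [239.7 178.2]
adapter_square 0.52 [264.  187.2]
test_rack 0.82 [275.9 193. ]
top 444.99920702785295 444.99920702785295 280.2359766291597 205.78955323090352 [[-0.0176, -0.9997, -0.0145], [-0.9972, 0.0186, -0.0727], [0.073, 0.0132, -0.9972]] [-0.0038, 0.4717, 1.0057]
pack_square 0.78 [311.2 181.3]
pack_square 0.7 [378.4 170.2]
pack_line 0.6 [381.2 198.8]
pack_five 0.89 [380.8 232.6]
pack_five 0.69 [368.5 279.2]
pack_seven 0.74 [375.3 136.8]
pack_seven 0.43 [375.2 135. ]
adapter_square 0.6 [374.6 166.3]
test_rack 0.71 [379.5 184.2]
carrier 0.95 [169.7 198.6]
```

View pics/side0.png

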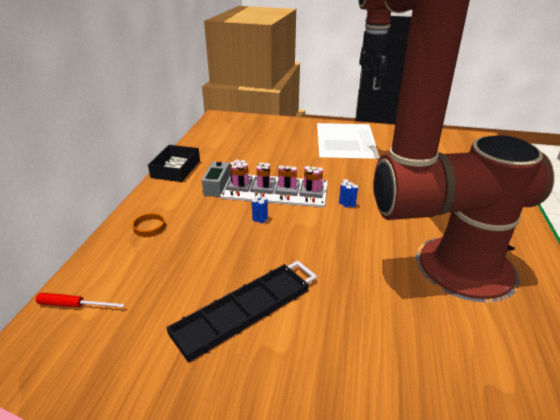

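View pics/top0.png

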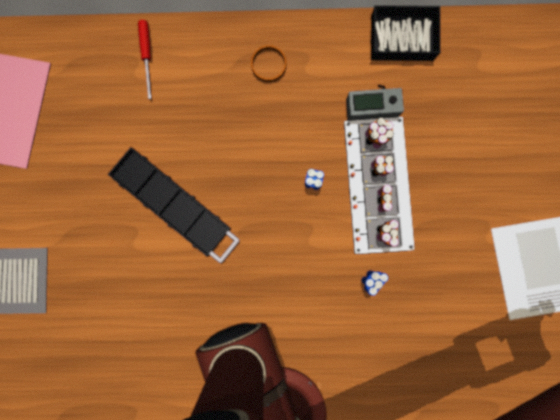

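The top view (image up is +x, right is -y) shows the rack at about (380,185) with the meter box at the top. The order from the box is seven, square, line, five. Blue decoys are at (314,179) and (375,282). The carrier is at (170,200) with its handle at the lower right (225,246). I'll fit poses by silhouette.

```bash
cat > h.py <<'E'
from station import ctrl
import cv2,numpy as np
from scipy.optimize import minimize
def proj(p,X):
    c=np.asarray(X)@np.array(p["R"]).T+np.array(p["t"]); return np.c_[p["fx"]*c[:,0]/c[:,2]+p["cx"],p["fy"]*c[:,1]/c[:,2]+p["cy"]]
def ray(p,uv,z):
    R=np.array(p["R"]);t=np.array(p["t"]);C=-R.T@t
    d=R.T@np.array([(uv[0]-p["cx"])/p["fx"],(uv[1]-p["cy"])/p["fy"],1]);return C+d*(z-C[2])/d[2]
r=.00925;s=.01602/2
CELLS={"pack_square":[(a,b) for a in(-r,r) for b in(-r,r)],"pack_line":[(-2*r,0),(0,0),(2*r,0)],
"pack_five":[(-2*r,-s),(0,-s),(2*r,-s),(-r,s),(r,s)],
"pack_seven":[(-2*r,0),(0,0),(2*r,0)]+[(a,b) for a in(-r,r) for b in(-2*s,2*s)]}
def tw(P,x,y,a): 
    P=np.asarray(P,float);c,s_=np.cos(a),np.sin(a);Q=P.copy();Q[:,0]=c*P[:,0]-s_*P[:,1]+x;Q[:,1]=s_*P[:,0]+c*P[:,1]+y;return Q
th=np.linspace(0,2*np.pi,24,endpoint=False)
def parts(name):
    if name in CELLS:
        return [np.array([[cx+r*np.cos(t),cy+r*np.sin(t),z] for z in(0,.067) for t in th]) for cx,cy in CELLS[name]]
    L,W,H={"carrier":(.3,.084,.022),"rack":(.31,.136,.012)}[name]
    return [np.array([[i*L/2,j*W/2,z] for i in(-1,1) for j in(-1,1) for z in(0,H)])]
S=8
def render(p,name,pose,z0,soft=True):
    m=np.zeros((420*4,560*4),np.uint8)
    for P in parts(name):
        Q=tw(P,*pose);Q[:,2]+=z0
        uv=(proj(p,Q)+.5)*4-.5
        cv2.fillConvexPoly(m,cv2.convexHull(np.round(uv*16).astype(np.int32)),255,shift=4)
    return cv2.resize(m,(560,420),interpolation=cv2.INTER_AREA)/255.
def fit(pics,masks,name,pose0,z0):
    def cost(v):
        e=0
        for p,m in zip(pics,masks):
            R=render(p,name,(v[0]/100,v[1]/100,v[2]/10),z0); e+=((R-m)**2).sum()/m.sum()
        return e
    v0=np.array([pose0[0]*100,pose0[1]*100,pose0[2]*10])
    res=minimize(cost,v0,method="Nelder-Mead",options=dict(initial_simplex=[v0,v0+[1,0,0],v0+[0,1,0],v0+[0,0,1.5]],maxiter=200,xatol=.005,fatol=1e-4))
    v=res.x;return np.array([v[0]/100,v[1]/100,v[2]/10]),res.fun
E
python3 - <<'E'
from h import *
import pickle
P={n:ctrl.get_image(n) for n in("side","top")}
tr={}
for n,p in P.items():
    for k in["pack_square","pack_line","pack_five","pack_seven","carrier","test_rack"]:
        tr[n,k]=ctrl.trace(p,k)
        for q in tr[n,k]:
            ys,xs=np.nonzero(q["mask"]);print(n,k,q["p"],np.round(np.array(q["rect"])*[560,420,560,420],0),q["mask"].sum(),round(xs.mean(),1),round(ys.mean(),1))
pickle.dump((P,tr),open("d.pkl","wb"))
t=P["top"]["frame"]
cv2.imwrite("pics/rack.png",cv2.resize(t[80:300,290:430],None,fx=2.7*1,fy=2.7,interpolation=cv2.INTER_CUBIC))
cv2.imwrite("pics/carr.png",cv2.resize(t[140:270,100:250],None,fx=4,fy=4,interpolation=cv2.INTER_CUBIC))
E
```

```text
side pack_square 0.88 [253. 193.  14.  30.] 410 259.4 209.0
side pack_square 0.66 [257. 163.  13.  28.] 291 263.1 175.4
side pack_line 0.74 [280. 165.  16.  26.] 394 286.8 177.3
side pack_five 0.84 [303. 166.  18.  25.] 419 312.7 178.6
side pack_five 0.77 [338. 182.  18.  24.] 443 347.5 194.0
side pack_seven 0.94 [230. 157.  19.  32.] 472 239.0 173.5
side carrier 0.9 [167. 261. 152.  98.] 5546 237.0 310.8
side carrier 0.55 [274. 179.  26.  16.] 182 287.7 190.5
side test_rack 0.66 [203. 164. 126.  44.] 1750 249.5 189.5
top pack_square 0.85 [305. 169.  19.  22.] 284 313.8 179.2
top pack_square 0.7 [368. 158.  23.  21.] 382 381.6 165.7
top pack_line 0.53 [377. 184.  15.  25.] 326 384.7 198.0
top pack_five 0.96 [376. 216.  22.  31.] 468 388.4 232.4
top pack_five 0.85 [360. 271.  28.  22.] 448 373.9 280.9
top pack_seven 0.95 [367. 117.  27.  29.] 644 378.8 132.7
top carrier 0.77 [108. 144. 130. 121.] 5203 171.3 202.9
top test_rack 0.62 [346.  87.  70. 165.] 5117 376.7 161.2
top test_rack 0.33 [371. 158.  23.  19.] 388 381.9 165.7
```

View pics/rack.png

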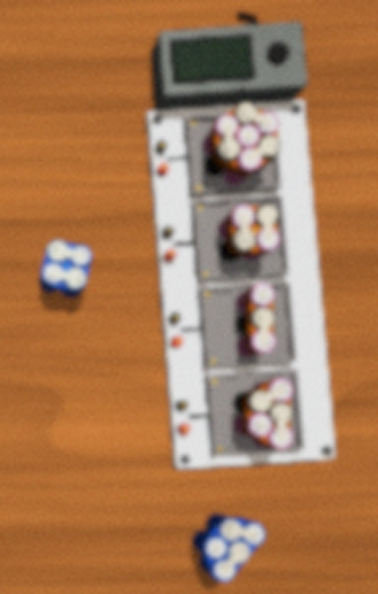

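View pics/carr.png

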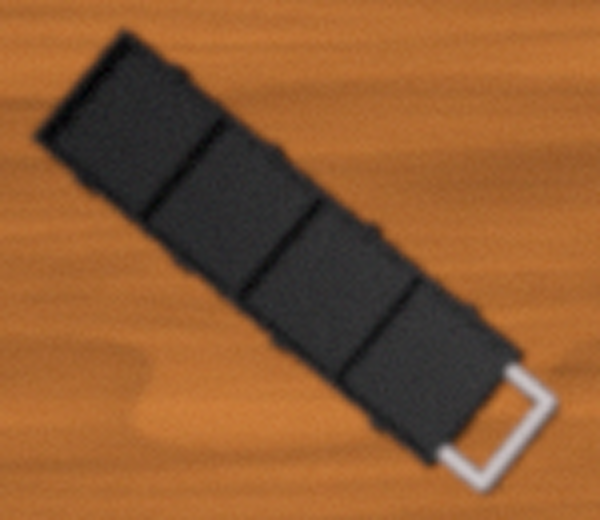

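```bash
cat > f.py <<'E'
from h import *
import pickle
P,tr=pickle.load(open("d.pkl","rb"))
pics=[P["top"],P["side"]]
idx={"pack_square":(1,1),"pack_line":(0,0),"pack_five":(0,0),"pack_seven":(0,0)}
out={}
# carrier: black pixels in the mask
ms=[]
for p,n in((P["top"],"top"),(P["side"],"side")):
    m=tr[n,"carrier"][0]["mask"]; m=cv2.dilate(m.astype(np.uint8),np.ones((5,5)))>0
    ms.append((m&(p["frame"].max(2)<75)).astype(float))
m=ms[0];ys,xs=np.nonzero(m);g=ray(P["top"],(xs.mean(),ys.mean()),.011)
cands=[]
for a0 in(-2.4,-2.2,-2.6):
    cands.append(fit(pics,ms,"carrier",(g[0],g[1],a0),0))
for c in cands: print("carrier",np.round(c[0],4),round(c[1],3))
out["carrier"]=min(cands,key=lambda c:c[1])[0]
for i in(0,1): print("carrier single",np.round(fit(pics[i:i+1],ms[i:i+1],"carrier",out["carrier"],0)[0],4))
for k,(a,b) in idx.items():
    ms=[tr["top",k][b]["mask"].astype(float),tr["side",k][a]["mask"].astype(float)]
    ys,xs=np.nonzero(ms[0]);g=ray(P["top"],(xs.mean(),ys.mean()),.055)
    cs=[fit(pics,ms,k,(g[0],g[1],a0),.02) for a0 in(0,.1)]
    for c in cs: print(k,np.round(c[0],4),round(c[1],3))
    c=fit(pics[:1],ms[:1],k,cs[0][0],.02);print("   top only",np.round(c[0],4),round(c[1],3))
    out[k]=min(cs,key=lambda c:c[1])[0]
# rack plate: white pixels corners
pickle.dump(out,open("o.pkl","wb"))
E
python3 f.py
```

```text
carrier [ 0.4872  0.2444 -2.2696] 0.077
carrier [ 0.4869  0.2447 -2.2673] 0.075
carrier [ 0.4871  0.2446 -2.2655] 0.074
carrier single [ 0.4872  0.2447 -2.2659]
carrier single [ 0.4871  0.2447 -2.2654]
pack_square [ 0.5527 -0.2386  0.1418] 0.19
pack_square [ 0.5528 -0.2386  0.1521] 0.19
   top only [ 0.5534 -0.2387  0.0187] 0.077
pack_line [ 0.4812 -0.2429 -0.0181] 0.137
pack_line [ 0.4813 -0.2431 -0.0067] 0.137
   top only [ 0.4813 -0.2432 -0.0097] 0.063
pack_five [ 0.4056 -0.2461 -0.0617] 0.127
pack_five [ 0.4056 -0.2462 -0.0595] 0.129
   top only [ 0.4059 -0.2461 -0.0545] 0.053
pack_seven [ 0.6269 -0.2349  0.0353] 0.094
pack_seven [ 0.627  -0.2346  0.0554] 0.097
   top only [ 0.6275 -0.2349  0.0724] 0.045
```

```bash
cat > g.py <<'E'
from h import *
import pickle
P,tr=pickle.load(open("d.pkl","rb"));out=pickle.load(open("o.pkl","rb"))
p=P["top"];g=cv2.GaussianBlur(p["frame"].min(2).astype(np.float32),(0,0),.8)
ang=np.linspace(0,2*np.pi,12,endpoint=False)
for k,C in CELLS.items():
    def cost(v):
        pts=[];w=[]
        for rr,ww in((0,1),(.003,.5),(.0095,-.25)):
            for c in C:
                for a in ang: pts.append([c[0]+rr*np.cos(a),c[1]+rr*np.sin(a),.087]);w.append(ww)
        uv=proj(p,tw(pts,v[0]/100,v[1]/100,v[2]/10)).astype(np.float32)
        s=cv2.remap(g,uv[:,:1].copy(),uv[:,1:].copy(),cv2.INTER_LINEAR)[:,0]
        return -(s*w).sum()/len(C)/12
    best=min((minimize(cost,v0,method="Nelder-Mead",options=dict(initial_simplex=[v0,v0+[.2,0,0],v0+[0,.2,0],v0+[0,0,.5]])) for a in(-.1,-.05,0,.05,.1,.15) for v0 in[np.array([out[k][0]*100,out[k][1]*100,a*10])]),key=lambda r:r.fun)
    print(k,np.round(best.x/[100,100,10],4),round(best.fun,1))
for z,c in((.012,[(290+148/2.7,80+110/2.7),(290+303/2.7,80+100/2.7),(290+334/2.7,80+460/2.7),(290+175/2.7,80+467/2.7)]),):
    Q=np.array([ray(p,u,z)[:2] for u in c]);print("rack corners",np.round(Q,4).tolist(),Q.mean(0))
cx,cy,a=out["carrier"]
for i,x in enumerate((.111,.037,-.037,-.111)): print("bay",i+1,np.round([cx+x*np.cos(a),cy+x*np.sin(a)],4))
for k in("pack_square","pack_five"):
  m=tr["top",k][0 if k=="pack_square" else 1]["mask"];ys,xs=np.nonzero(m);print("blue",k,ray(p,(xs.mean(),ys.mean()),.04))
v=p["frame"].copy();v=cv2.resize(v,None,fx=4,fy=4,interpolation=cv2.INTER_CUBIC)
Q=tw([[s*.15,t*.042,.022] for s,t in((1,1),(1,-1),(-1,-1),(-1,1))],cx,cy,a);cv2.polylines(v,[np.int32((proj(p,Q)+.5)*4)],True,(0,255,0),1)
for x in(.111,.037,-.037,-.111): 
  q=proj(p,tw([[x,0,.004]],cx,cy,a))[0];cv2.circle(v,tuple(np.int32((q+.5)*4)),3,(0,0,255),-1)
cv2.imwrite("pics/ov.png",v[560:1080,400:1000])
E
python3 g.py
```

```text
pack_square [ 0.5532 -0.2388 -0.0331] -267.2
pack_line [ 0.481  -0.2419 -0.1252] -269.8
pack_five [ 0.4049 -0.2458 -0.0475] -265.5
pack_seven [ 0.6278 -0.2359  0.0288] -263.8
rack corners [[0.6685, -0.1667], [0.6744, -0.3007], [0.3642, -0.3152], [0.3606, -0.1809]] [ 0.51692145 -0.2408836 ]
bay 1 [0.4161 0.1594]
bay 2 [0.4634 0.2162]
bay 3 [0.5108 0.2731]
bay 4 [0.5582 0.3299]
blue pack_square [ 0.52862378 -0.08939609  0.04      ]
blue pack_five [ 0.29932735 -0.21698123  0.04      ]
```

View pics/ov.png

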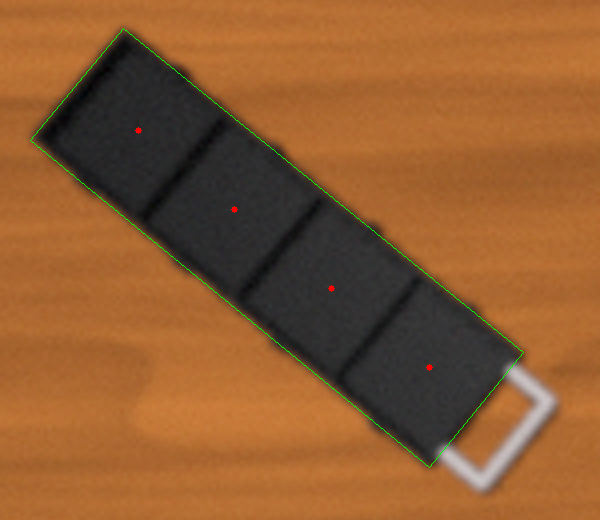

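Fits agree with the geometry: rack centre (0.517,-0.241), channels 74 mm apart, and carrier overlay on its edges. First I pick pack_seven (channel 1).

>>> carry_out --pt "0.95 0.88 0 0 0 -0.33 1" --pt "0.95 0.88 0 0 0 -0.33 1" --pt "0.95 0.88 0 0 0 -0.33 1" --pt "0.95 0.88 0 0 0 -0.33 1" --pt "0.95 0.88 0 0 0 -0.33 1" --pt "0.95 0.88 0 0 0 -0.33 1" --pt "0.95 0.88 0 0 0 -0.33 1" --pt "0.95 0.88 0 0 0 -0.33 1" --pt "0.95 0.88 0 0 0 -0.33 1" --pt "0.95 0.88 0 0 0 -0.33 1" --pt "0.95 0.88 0 0 0 -0.33 1" --pt "0.95 0.88 0 0 0 -0.33 1" --grip_force 50

```text
t: 2.7
tool_pos: [0.5565, -0.2983, 0.2314]
tool_rot: [3.14, 0.079, 0.0]
contact_force: [0.2, -0.6, 0.1]
opening: 0.0849
```

```bash
cat > st.py <<'E'
import sys
from h import *
from scipy.spatial.transform import Rotation as Ro
def st(tgt=None):
    o=ctrl.get_obs();R=Ro.from_rotvec(o["tool_rot"]).as_matrix();y=np.arctan2(R[1,1],R[0,1])
    print("t",round(o["t"],2),"pos",np.round(o["tool_pos"],4),"yyaw+pi/2",round(y+np.pi/2,4),"tilt",np.round(R[:2,2],3),"F",np.round(o["contact_force"],1),"open",round(o["opening"],4))
    if tgt: print("units",np.round((np.array(tgt[:3])-o["tool_pos"])/.025,2),"turn",round((tgt[3]-y-np.pi/2)/.1,2))
if len(sys.argv)>1: st([float(a) for a in sys.argv[1:]])
elif __name__=="__main__": st()
E
python3 st.py .6275 -.235 .046 .05
```

```text
t 2.7 pos [ 0.5565 -0.2983  0.2314] yyaw+pi/2 0.0505 tilt [ 0. -0.] F [ 0.2 -0.6  0.1] open 0.0849
units [ 2.84  2.53 -7.41] turn -0.0
```

>>> carry_out --pt "0.95 0.84 0 0 0 0 1" --pt "0.95 0.84 0 0 0 0 1" --pt "0.94 0.85 0 0 0 0 1" --pt "0 0 -1 0 0 0 1" --pt "0 0 -1 0 0 0 1" --pt "0 0 -1 0 0 0 1" --pt "0 0 -1 0 0 0 1" --pt "0 0 0 0 0 0 1"

```text
t: 3.5
tool_pos: [0.6239, -0.2347, 0.1262]
tool_rot: [-3.136, -0.081, 0.012]
contact_force: [-0.5, -0.8, -0.8]
opening: 0.0852
```

```bash
python3 - <<'E'
from st import *
st([.6275,-.235,.046,.05])
p=ctrl.get_image("top");cv2.imwrite("pics/a1.png",cv2.resize(p["frame"][60:260,280:480],None,fx=3,fy=3))
p=ctrl.get_image("side");cv2.imwrite("pics/a2.png",cv2.resize(p["frame"][80:230,180:380],None,fx=3,fy=3))
E
```

```text
t 3.5 pos [ 0.6239 -0.2347  0.1262] yyaw+pi/2 0.0519 tilt [-0.008  0.004] F [-0.5 -0.8 -0.8] open 0.0852
units [ 0.14 -0.01 -3.21] turn -0.02
```

View pics/a2.png

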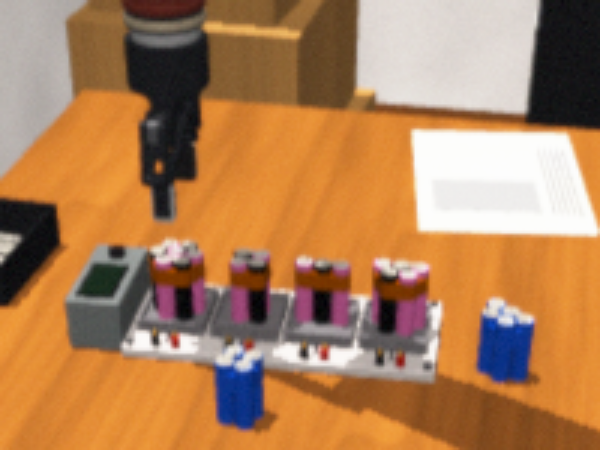

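The side view shows the gripper above the pack beside the meter box (180,270 in the crop) and everything else undisturbed.

```bash
python3 st.py .6275 -.235 .046 .05
```

```text
t 3.6 pos [ 0.6265 -0.236   0.1312] yyaw+pi/2 0.0519 tilt [-0.001  0.   ] F [-0.4 -0.9  0.7] open 0.0854
units [ 0.04  0.04 -3.41] turn -0.02
```

>>> carry_out --pt "0.04 0.04 -0.8 0 0 0 1" --pt "0 0 -0.8 0 0 0 1" --pt "0 0 -0.8 0 0 0 1" --pt "0 0 -0.6 0 0 0 1" --pt "0 0 -0.4 0 0 0 1" --pt "0 0 0 0 0 0 1" --pt "0 0 0 0 0 0 1"

```text
t: 4.3
tool_pos: [0.6282, -0.2354, 0.0473]
tool_rot: [3.14, 0.081, 0.002]
contact_force: [-0.3, 0.2, 0.4]
opening: 0.0855
```

```bash
python3 - <<'E'
from st import *
st([.6275,-.235,.046,.05])
p=ctrl.get_image("top");cv2.imwrite("pics/a3.png",cv2.resize(p["frame"][60:260,280:480],None,fx=3,fy=3))
p=ctrl.get_image("side");cv2.imwrite("pics/a4.png",cv2.resize(p["frame"][80:230,180:380],None,fx=3,fy=3))
E
```

```text
t 4.3 pos [ 0.6282 -0.2354  0.0473] yyaw+pi/2 0.0518 tilt [ 0.001 -0.001] F [-0.3  0.2  0.4] open 0.0855
units [-0.03  0.02 -0.05] turn -0.02
```

View pics/a3.png

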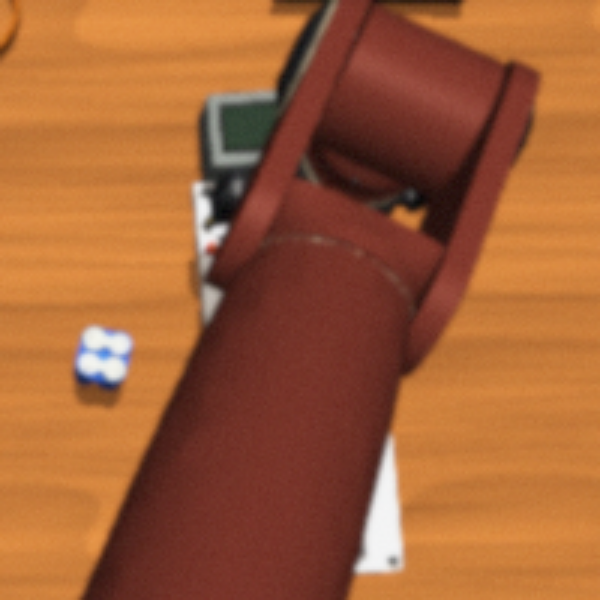

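View pics/a4.png

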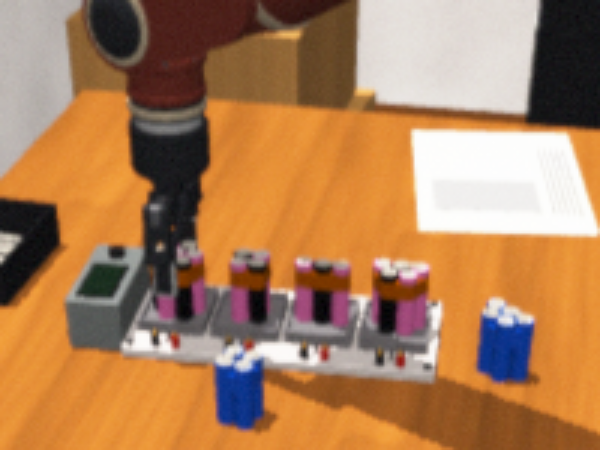

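>>> carry_out --pt "0 0 0 0 0 0 0" --pt "0 0 0 0 0 0 0" --pt "0 0 0 0 0 0 0" --pt "0 0 0 0 0 0 0" --pt "0 0 0 0 0 0 0" --pt "0 0 0 0 0 0 0" --pt "0 0 0 0 0 0 0"

```text
t: 5.1
tool_pos: [0.6281, -0.2352, 0.0471]
tool_rot: [3.14, 0.081, 0.002]
contact_force: [-0.2, 1.5, 5.4]
opening: 0.0501
```

```bash
python3 - <<'E'
from st import *
st([.6275,-.235,.046,.05])
p=ctrl.get_image("side");cv2.imwrite("pics/a5.png",cv2.resize(p["frame"][130:210,190:290],None,fx=6,fy=6,interpolation=cv2.INTER_CUBIC))
E
```

```text
t 5.1 pos [ 0.6281 -0.2352  0.0471] yyaw+pi/2 0.0519 tilt [ 0.001 -0.   ] F [-0.2  1.5  5.4] open 0.0501
units [-0.02  0.01 -0.04] turn -0.02
```

View pics/a5.png

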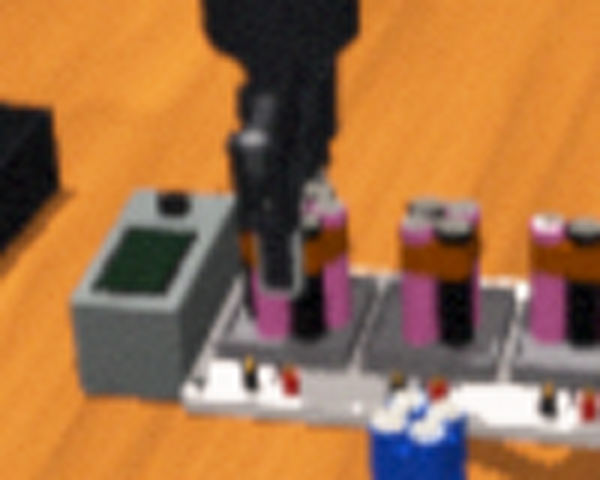

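Held: the opening is 50.1 mm, which matches the pack. Lift and carry.

>>> carry_out --pt "0 0 0.3 0 0 0 0" --pt "0 0 0.6 0 0 0 0" --pt "0 0 0.9 0 0 0 0" --pt "0 0 0.9 0 0 0 0" --pt "0 0 0.9 0 0 0 0" --pt "0 0 0.9 0 0 0 0" --pt "-0.2 0.4 0 0 0 0.3 0" --pt "-0.5 0.9 0 0 0 0.5 0" --pt "-0.5 0.9 0 0 0 0.5 0" --pt "-0.5 0.9 0 0 0 0.5 0" --pt "-0.5 0.9 0 0 0 0.5 0" --pt "-0.5 0.9 0 0 0 0.5 0"

```text
t: 6.35
tool_pos: [0.558, -0.1108, 0.1568]
tool_rot: [-3.096, -0.524, 0.004]
contact_force: [-0.3, 0.9, -3.0]
opening: 0.0501
```

>>> carry_out --pt "-0.5 0.9 0 0 0 0.5 0" --pt "-0.5 0.9 0 0 0 0.5 0" --pt "-0.5 0.9 0 0 0 0.5 0" --pt "-0.5 0.9 0 0 0 0.5 0" --pt "-0.5 0.9 0 0 0 0.5 0" --pt "-0.5 0.9 0 0 0 0.5 0" --pt "-0.5 0.9 0 0 0 0.5 0" --pt "-0.5 0.9 0 0 0 0.5 0" --pt "-0.5 0.9 0 0 0 0.5 0" --pt "-0.5 0.9 0 0 0 0.5 0" --pt "0 0 0 0 0 0 0"

```text
t: 7.45
tool_pos: [0.4322, 0.1145, 0.1568]
tool_rot: [-2.869, -1.276, 0.004]
contact_force: [-0.7, -1.0, -3.5]
opening: 0.0497
```

```bash
python3 - <<'E'
from st import *
st([.4161,.1594,.031,.876])
p=ctrl.get_image("top");cv2.imwrite("pics/b1.png",p["frame"])
p=ctrl.get_image("side");cv2.imwrite("pics/b2.png",p["frame"])
st([.4161,.1594,.031,.876])
E
```

```text
t 7.45 pos [0.4322 0.1145 0.1568] yyaw+pi/2 0.8368 tilt [-0.003  0.001] F [-0.7 -1.  -3.5] open 0.0497
units [-0.64  1.8  -5.03] turn 0.39
t 7.55 pos [0.4338 0.1127 0.1575] yyaw+pi/2 0.8335 tilt [-0.002 -0.001] F [-0.1  0.  -3. ] open 0.0496
units [-0.71  1.87 -5.06] turn 0.42
```

View pics/b2.png

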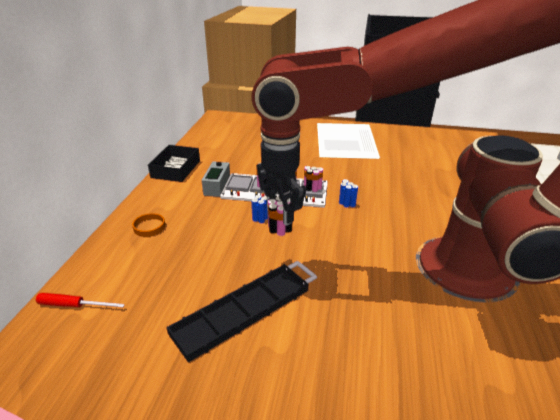

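The pack is held upright at (278,218). Next: align and descend in stages.

>>> carry_out --pt "-0.35 0.93 0 0 0 0.21 0" --pt "-0.36 0.94 0 0 0 0.21 0" --pt "0 0 0 0 0 0 0" --pt "0 0 -0.8 0 0 0 0" --pt "0 0 -0.9 0 0 0 0" --pt "0 0 -0.9 0 0 0 0" --pt "0 0 -0.8 0 0 0 0" --pt "0 0 -0.6 0 0 0 0" --pt "0 0 0 0 0 0 0" --pt "0 0 0 0 0 0 0"

```text
t: 8.55
tool_pos: [0.4175, 0.1584, 0.0587]
tool_rot: [2.847, 1.328, -0.001]
contact_force: [-0.1, -0.7, -4.1]
opening: 0.05
```

```bash
python3 - <<'E'
from st import *
st([.4161,.1594,.031,.876])
p=ctrl.get_image("top");cv2.imwrite("pics/b3.png",p["frame"])
p=ctrl.get_image("side");cv2.imwrite("pics/b4.png",cv2.resize(p["frame"][160:370,150:350],None,fx=2.8,fy=2.8,interpolation=cv2.INTER_CUBIC))
E
```

```text
t 8.55 pos [0.4175 0.1584 0.0587] yyaw+pi/2 0.8727 tilt [-0.001 -0.   ] F [-0.1 -0.7 -4.1] open 0.05
units [-0.06  0.04 -1.11] turn 0.03
```

View pics/b4.png

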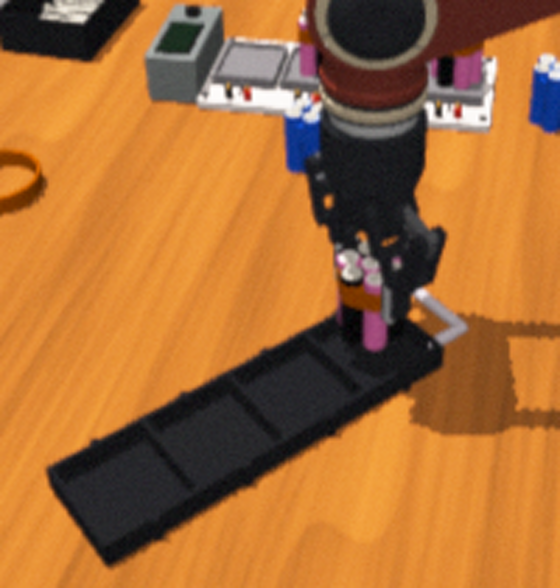

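The pack hangs over bay 1, clear of the walls.

>>> carry_out --pt "-0.05 0.03 -0.3 0 0 0.03 0" --pt "0 0 -0.3 0 0 0 0" --pt "0 0 -0.2 0 0 0 0" --pt "0 0 -0.15 0 0 0 0" --pt "0 0 -0.08 0 0 0 0" --pt "0 0 0 0 0 0 0" --pt "0 0 0 0 0 0 0"

```text
t: 9.35
tool_pos: [0.4162, 0.1599, 0.0331]
tool_rot: [2.844, 1.334, 0.0]
contact_force: [0.2, 0.6, -3.8]
opening: 0.0503
```

```bash
python3 st.py .4161 .1594 .031 .876
```

```text
t 9.35 pos [0.4162 0.1599 0.0331] yyaw+pi/2 0.8768 tilt [0. 0.] F [ 0.2  0.6 -3.8] open 0.0503
units [-0.01 -0.02 -0.09] turn -0.01
```

>>> carry_out --pt "0 0 -0.04 0 0 0 0" --pt "0 0 -0.04 0 0 0 0" --pt "0 0 0 0 0 0 0" --pt "0 0 0 0 0 0 0"

```text
t: 9.75
tool_pos: [0.4161, 0.1599, 0.0311]
tool_rot: [-2.844, -1.334, -0.0]
contact_force: [0.9, -0.1, -3.4]
opening: 0.0501
```

>>> carry_out --pt "0 0 -0.04 0 0 0 0" --pt "0 0 0 0 0 0 0" --pt "0 0 0 0 0 0 0"

```text
t: 10.05
tool_pos: [0.4162, 0.1599, 0.0311]
tool_rot: [-2.844, -1.334, 0.001]
contact_force: [-5.5, -1.9, 6.3]
opening: 0.0499
```

Contact with the floor felt. Release, then rise.

>>> carry_out --pt "0 0 0 0 0 0 0.7" --pt "0 0 0 0 0 0 1" --pt "0 0 0 0 0 0 1" --pt "0 0 0 0 0 0 1" --pt "0 0 0 0 0 0 1" --pt "0 0 0 0 0 0 1" --pt "0 0 0.5 0 0 0 1" --pt "0 0 0.9 0 0 0 1" --pt "0 0 0.9 0 0 0 1" --pt "0 0 0.9 0 0 0 1" --pt "0 0 0.9 0 0 0 1" --pt "0 0 0.9 0 0 0 1"

```text
t: 11.25
tool_pos: [0.4162, 0.1599, 0.157]
tool_rot: [2.844, 1.333, 0.002]
contact_force: [-0.4, 0.1, -0.0]
opening: 0.0857
```

```bash
python3 - <<'E'
from st import *
st([.5535,-.2388,.16,.0])
p=ctrl.get_image("side");cv2.imwrite("pics/b5.png",cv2.resize(p["frame"][160:370,150:350],None,fx=2.8,fy=2.8,interpolation=cv2.INTER_CUBIC))
E
```

```text
t 11.25 pos [0.4162 0.1599 0.157 ] yyaw+pi/2 0.8768 tilt [0.001 0.   ] F [-0.4  0.1 -0. ] open 0.0857
units [  5.49 -15.95   0.12] turn -8.77
```

View pics/b5.png

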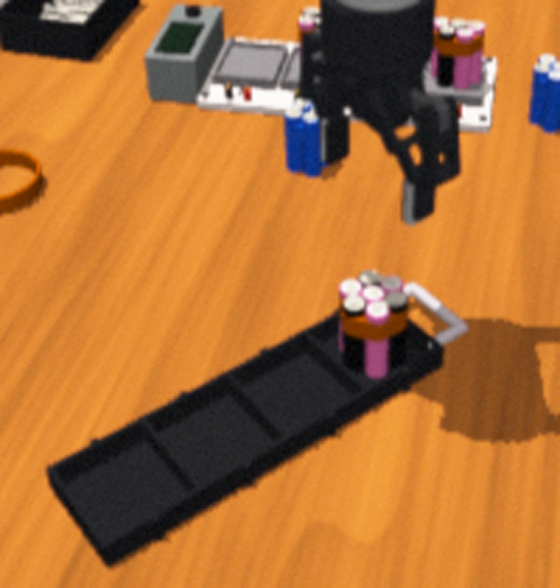

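pack_seven stands in bay 1 at (375,325 in the crop). Next is pack_square (channel 2).

>>> carry_out --pt "0.3 -0.88 0 0 0 -0.48 1" --pt "0.3 -0.88 0 0 0 -0.48 1" --pt "0.3 -0.88 0 0 0 -0.48 1" --pt "0.3 -0.88 0 0 0 -0.48 1" --pt "0.3 -0.88 0 0 0 -0.48 1" --pt "0.3 -0.88 0 0 0 -0.48 1" --pt "0.3 -0.88 0 0 0 -0.48 1" --pt "0.3 -0.88 0 0 0 -0.48 1" --pt "0.3 -0.88 0 0 0 -0.48 1" --pt "0.3 -0.88 0 0 0 -0.48 1" --pt "0.3 -0.88 0 0 0 -0.48 1" --pt "0.3 -0.88 0 0 0 -0.48 1"

```text
t: 12.5
tool_pos: [0.5064, -0.1051, 0.1556]
tool_rot: [3.106, 0.467, 0.001]
contact_force: [0.3, -0.4, -0.4]
opening: 0.0855
```

>>> carry_out --pt "0.3 -0.88 0 0 0 -0.48 1" --pt "0.3 -0.88 0 0 0 -0.48 1" --pt "0.3 -0.88 0 0 0 -0.48 1" --pt "0.3 -0.88 0 0 0 -0.48 1" --pt "0.3 -0.88 0 0 0 -0.48 1" --pt "0.3 -0.88 0 0 0 -0.48 1" --pt "0 0 0 0 0 0 1" --pt "0 0 0 0 0 0 1"

```text
t: 13.3
tool_pos: [0.551, -0.2361, 0.1552]
tool_rot: [-3.141, -0.02, 0.0]
contact_force: [-1.1, 0.5, 0.6]
opening: 0.0853
```

```bash
python3 st.py .5535 -.2388 .048 .02
```

```text
t 13.3 pos [ 0.551  -0.2361  0.1552] yyaw+pi/2 0.0128 tilt [-0.     0.001] F [-1.1  0.5  0.6] open 0.0853
units [ 0.1  -0.11 -4.29] turn 0.07
```

>>> carry_out --pt "0.1 -0.11 -0.8 0 0 0.07 1" --pt "0 0 -0.9 0 0 0 1" --pt "0 0 -0.9 0 0 0 1" --pt "0 0 -0.8 0 0 0 1" --pt "0 0 -0.6 0 0 0 1" --pt "0 0 -0.3 0 0 0 1" --pt "0 0 0 0 0 0 1" --pt "0 0 0 0 0 0 1"

```text
t: 14.1
tool_pos: [0.5542, -0.239, 0.0485]
tool_rot: [3.141, 0.032, 0.002]
contact_force: [-0.7, 0.1, -0.4]
opening: 0.0855
```

```bash
python3 - <<'E'
from st import *
st([.5535,-.2388,.048,.02])
p=ctrl.get_image("side");cv2.imwrite("pics/c1.png",cv2.resize(p["frame"][130:230,200:350],None,fx=5,fy=5,interpolation=cv2.INTER_CUBIC))
E
```

```text
t 14.1 pos [ 0.5542 -0.239   0.0485] yyaw+pi/2 0.0202 tilt [ 0.001 -0.001] F [-0.7  0.1 -0.4] open 0.0855
units [-0.03  0.01 -0.02] turn -0.0
```

View pics/c1.png

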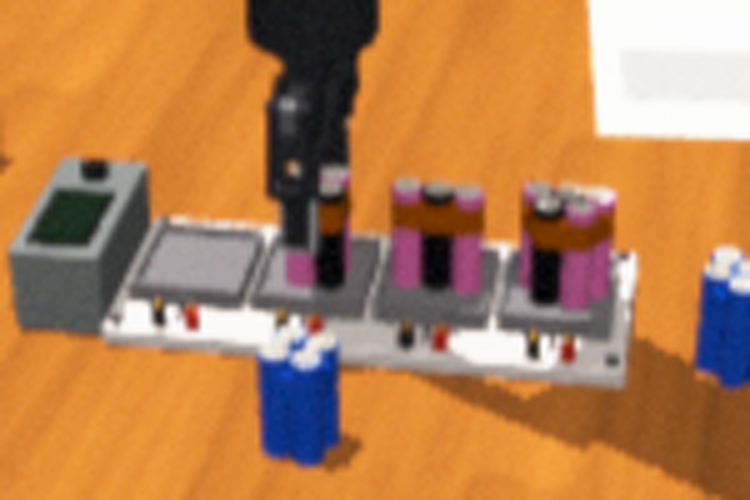

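The fingers straddle pack_square at (315,240 in the crop). Close, lift and carry to bay 2 (0.4634, 0.2162).

>>> carry_out --pt "0 0 0 0 0 0 0" --pt "0 0 0 0 0 0 0" --pt "0 0 0 0 0 0 0" --pt "0 0 0 0 0 0 0" --pt "0 0 0 0 0 0 0" --pt "0 0 0 0 0 0 0" --pt "0 0 0 0 0 0 0" --pt "0 0 0 0 0 0 0"

```text
t: 14.95
tool_pos: [0.5539, -0.239, 0.0481]
tool_rot: [3.141, 0.031, 0.001]
contact_force: [-0.4, 0.5, 4.1]
opening: 0.0366
```

```bash
python3 st.py .4634 .2162 .16 .876
```

```text
t 14.95 pos [ 0.5539 -0.239   0.0481] yyaw+pi/2 0.0198 tilt [ 0.001 -0.   ] F [-0.4  0.5  4.1] open 0.0366
units [-3.62 18.21  4.48] turn 8.56
```

>>> carry_out --pt "0 0 0.3 0 0 0 0" --pt "0 0 0.6 0 0 0 0" --pt "0 0 0.9 0 0 0 0" --pt "0 0 0.9 0 0 0 0" --pt "0 0 0.9 0 0 0 0" --pt "0 0 0.9 0 0 0 0" --pt "-0.1 0.5 0 0 0 0.3 0" --pt "-0.18 0.9 0 0 0 0.42 0" --pt "-0.18 0.9 0 0 0 0.42 0" --pt "-0.18 0.9 0 0 0 0.42 0" --pt "-0.18 0.9 0 0 0 0.42 0" --pt "-0.18 0.9 0 0 0 0.42 0"

```text
t: 16.15
tool_pos: [0.5271, -0.1119, 0.1584]
tool_rot: [-3.113, -0.412, 0.004]
contact_force: [0.6, 0.6, -1.9]
opening: 0.0364
```

>>> carry_out --pt "-0.18 0.9 0 0 0 0.42 0" --pt "-0.18 0.9 0 0 0 0.42 0" --pt "-0.18 0.9 0 0 0 0.42 0" --pt "-0.18 0.9 0 0 0 0.42 0" --pt "-0.18 0.9 0 0 0 0.42 0" --pt "-0.18 0.9 0 0 0 0.42 0" --pt "-0.18 0.9 0 0 0 0.42 0" --pt "-0.18 0.9 0 0 0 0.42 0" --pt "-0.18 0.9 0 0 0 0.42 0" --pt "-0.18 0.9 0 0 0 0.42 0" --pt "-0.18 0.9 0 0 0 0.42 0" --pt "-0.18 0.9 0 0 0 0.42 0"

```text
t: 17.35
tool_pos: [0.4728, 0.1573, 0.1585]
tool_rot: [-2.913, -1.175, 0.004]
contact_force: [0.8, -0.4, -2.6]
opening: 0.0364
```

>>> carry_out --pt "-0.18 0.9 0 0 0 0.42 0" --pt "-0.18 0.9 0 0 0 0.42 0" --pt "0 0 0 0 0 0 0" --pt "0 0 0 0 0 0 0"

```text
t: 17.75
tool_pos: [0.4644, 0.2014, 0.1589]
tool_rot: [2.862, 1.295, -0.003]
contact_force: [-0.0, -0.4, -2.7]
opening: 0.0363
```

```bash
python3 st.py .4634 .2162 .032 .876
```

```text
t 17.75 pos [0.4644 0.2014 0.1589] yyaw+pi/2 0.8495 tilt [-0.002 -0.001] F [-0.  -0.4 -2.7] open 0.0363
units [-0.04  0.59 -5.07] turn 0.27
```

>>> carry_out --pt "-0.04 0.59 0 0 0 0.27 0" --pt "0 0 -0.5 0 0 0 0" --pt "0 0 -0.9 0 0 0 0" --pt "0 0 -0.9 0 0 0 0" --pt "0 0 -0.9 0 0 0 0" --pt "0 0 -0.7 0 0 0 0" --pt "0 0 -0.4 0 0 0 0" --pt "0 0 0 0 0 0 0" --pt "0 0 0 0 0 0 0"

```text
t: 18.65
tool_pos: [0.4649, 0.2158, 0.0528]
tool_rot: [2.846, 1.33, 0.0]
contact_force: [0.3, 0.1, -1.6]
opening: 0.0367
```

```bash
python3 - <<'E'
from st import *
st([.4634,.2162,.032,.876])
p=ctrl.get_image("side");cv2.imwrite("pics/c2.png",cv2.resize(p["frame"][160:370,150:350],None,fx=2.8,fy=2.8,interpolation=cv2.INTER_CUBIC))
E
```

```text
t 18.65 pos [0.4649 0.2158 0.0528] yyaw+pi/2 0.8746 tilt [0. 0.] F [ 0.3  0.1 -1.6] open 0.0367
units [-0.06  0.02 -0.83] turn 0.01
```

View pics/c2.png

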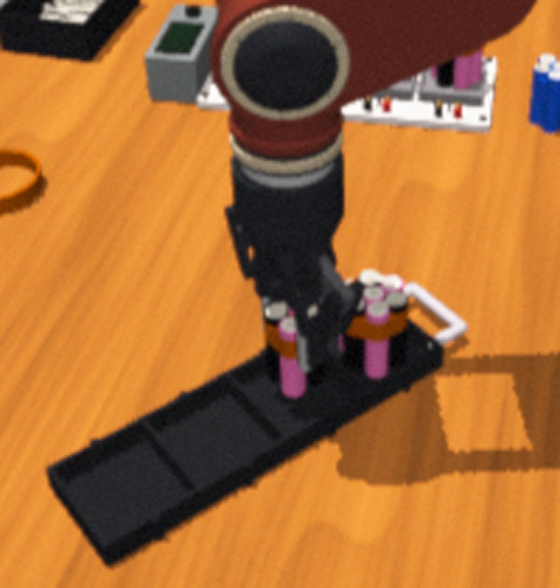

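Pack_square is over bay 2; pack_seven is undisturbed.

>>> carry_out --pt "-0.06 0.02 -0.25 0 0 0 0" --pt "0 0 -0.25 0 0 0 0" --pt "0 0 -0.15 0 0 0 0" --pt "0 0 -0.1 0 0 0 0" --pt "0 0 -0.04 0 0 0 0" --pt "0 0 0 0 0 0 0" --pt "0 0 0 0 0 0 0"

```text
t: 19.4
tool_pos: [0.4633, 0.2164, 0.033]
tool_rot: [2.846, 1.331, 0.001]
contact_force: [-0.2, -0.1, -0.9]
opening: 0.0369
```

>>> carry_out --pt "0 0 -0.04 0 0 0 0" --pt "0 0 0 0 0 0 0" --pt "0 0 0 0 0 0 0"

```text
t: 19.7
tool_pos: [0.4634, 0.2165, 0.0321]
tool_rot: [2.846, 1.331, 0.001]
contact_force: [-0.2, 0.3, -0.7]
opening: 0.0367
```

>>> carry_out --pt "0 0 -0.03 0 0 0 0" --pt "0 0 0 0 0 0 0" --pt "0 0 0 0 0 0 0"

```text
t: 20.0
tool_pos: [0.4635, 0.2166, 0.0321]
tool_rot: [2.846, 1.331, 0.001]
contact_force: [-2.8, -0.4, 5.0]
opening: 0.0365
```

Floor contact (Fz rose from -0.7 to 5). Release and rise.

>>> carry_out --pt "0 0 0 0 0 0 0.55" --pt "0 0 0 0 0 0 1" --pt "0 0 0 0 0 0 1" --pt "0 0 0 0 0 0 1" --pt "0 0 0 0 0 0 1" --pt "0 0 0 0 0 0 1" --pt "0 0 0.5 0 0 0 1" --pt "0 0 0.9 0 0 0 1" --pt "0 0 0.9 0 0 0 1" --pt "0 0 0.9 0 0 0 1" --pt "0 0 0.9 0 0 0 1" --pt "0 0 0.9 0 0 0 1"

```text
t: 21.2
tool_pos: [0.4632, 0.2164, 0.1581]
tool_rot: [2.846, 1.331, 0.002]
contact_force: [0.8, -0.9, 0.5]
opening: 0.0855
```

```bash
python3 - <<'E'
from st import *
st([.481,-.2425,.16,-.01])
p=ctrl.get_image("side");cv2.imwrite("pics/c3.png",cv2.resize(p["frame"][160:370,150:350],None,fx=2.8,fy=2.8,interpolation=cv2.INTER_CUBIC))
E
```

```text
t 21.2 pos [0.4632 0.2164 0.1581] yyaw+pi/2 0.8748 tilt [0.001 0.   ] F [ 0.8 -0.9  0.5] open 0.0855
units [  0.71 -18.36   0.08] turn -8.85
```

View pics/c3.png

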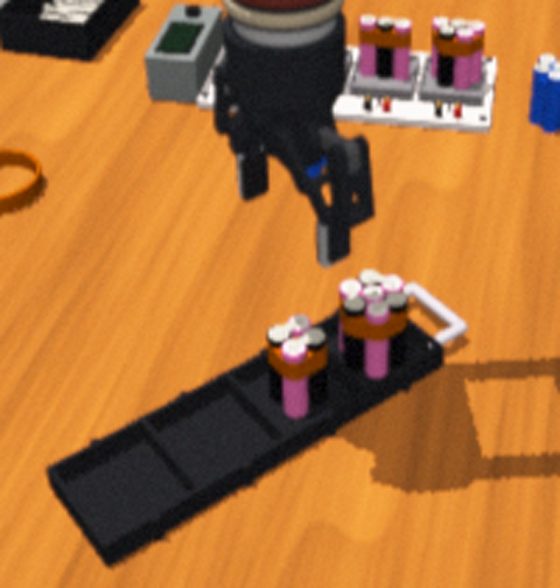

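Pack_square stands in bay 2. Next is pack_line (channel 3).

>>> carry_out --pt "0.035 -0.91 0 0 0 -0.45 1" --pt "0.035 -0.91 0 0 0 -0.45 1" --pt "0.035 -0.91 0 0 0 -0.45 1" --pt "0.035 -0.91 0 0 0 -0.45 1" --pt "0.035 -0.91 0 0 0 -0.45 1" --pt "0.035 -0.91 0 0 0 -0.45 1" --pt "0.035 -0.91 0 0 0 -0.45 1" --pt "0.035 -0.91 0 0 0 -0.45 1" --pt "0.035 -0.91 0 0 0 -0.45 1" --pt "0.035 -0.91 0 0 0 -0.45 1" --pt "0.035 -0.91 0 0 0 -0.45 1" --pt "0.035 -0.91 0 0 0 -0.45 1"

```text
t: 22.45
tool_pos: [0.4736, -0.0576, 0.1566]
tool_rot: [3.098, 0.52, 0.001]
contact_force: [0.1, 0.6, 0.2]
opening: 0.0853
```

>>> carry_out --pt "0.035 -0.91 0 0 0 -0.45 1" --pt "0.035 -0.91 0 0 0 -0.45 1" --pt "0.035 -0.91 0 0 0 -0.45 1" --pt "0.035 -0.91 0 0 0 -0.45 1" --pt "0.035 -0.91 0 0 0 -0.45 1" --pt "0.035 -0.91 0 0 0 -0.45 1" --pt "0.035 -0.91 0 0 0 -0.45 1" --pt "0.035 -0.91 0 0 0 -0.45 1" --pt "0 0 0 0 0 0 1" --pt "0 0 0 0 0 0 1"

```text
t: 23.45
tool_pos: [0.4805, -0.2386, 0.1563]
tool_rot: [-3.141, 0.04, -0.0]
contact_force: [0.4, 0.7, -0.5]
opening: 0.0855
```

```bash
python3 st.py .481 -.2425 .049 -.02
```

```text
t 23.45 pos [ 0.4805 -0.2386  0.1563] yyaw+pi/2 -0.0255 tilt [0. 0.] F [ 0.4  0.7 -0.5] open 0.0855
units [ 0.02 -0.16 -4.29] turn 0.05
```

>>> carry_out --pt "0.02 -0.16 -0.8 0 0 0.05 1" --pt "0 0 -0.9 0 0 0 1" --pt "0 0 -0.9 0 0 0 1" --pt "0 0 -0.8 0 0 0 1" --pt "0 0 -0.6 0 0 0 1" --pt "0 0 -0.3 0 0 0 1" --pt "0 0 0 0 0 0 1" --pt "0 0 0 0 0 0 1"

```text
t: 24.25
tool_pos: [0.4817, -0.2428, 0.0494]
tool_rot: [3.141, -0.031, 0.002]
contact_force: [-0.1, -0.9, 0.0]
opening: 0.0854
```

```bash
python3 - <<'E'
from st import *
st([.481,-.2425,.049,-.02])
p=ctrl.get_image("side");cv2.imwrite("pics/d1.png",cv2.resize(p["frame"][130:230,200:350],None,fx=5,fy=5,interpolation=cv2.INTER_CUBIC))
E
```

```text
t 24.25 pos [ 0.4817 -0.2428  0.0494] yyaw+pi/2 -0.0198 tilt [ 0.001 -0.001] F [-0.1 -0.9  0. ] open 0.0854
units [-0.03  0.01 -0.02] turn -0.0
```

View pics/d1.png

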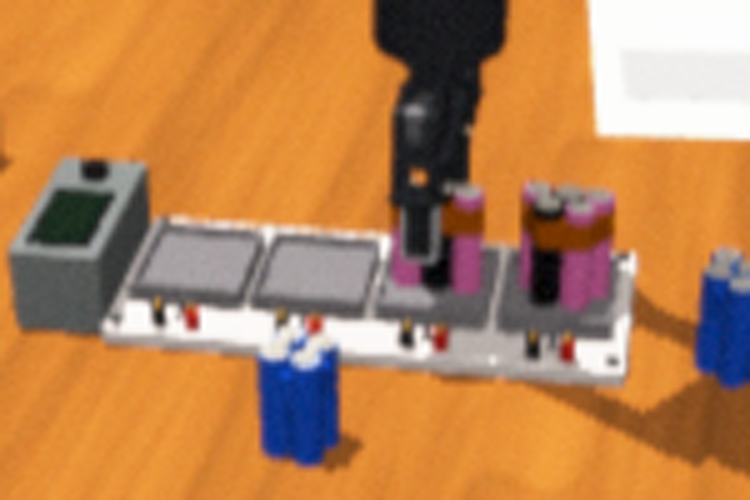

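>>> carry_out --pt "0 0 0 0 0 0 0.5" --pt "0 0 0 0 0 0 0.4" --pt "0 0 0 0 0 0 0.3" --pt "0 0 0 0 0 0 0.27" --pt "0 0 0 0 0 0 0.25" --pt "0 0 0 0 0 0 0.22" --pt "0 0 0 0 0 0 0" --pt "0 0 0 0 0 0 0" --pt "0 0 0 0 0 0 0" --pt "0 0 0 0 0 0 0" --pt "0 0 0 0 0 0 0"

```text
t: 25.4
tool_pos: [0.4812, -0.2425, 0.0486]
tool_rot: [-3.141, 0.032, -0.0]
contact_force: [-1.4, 1.5, 2.2]
opening: 0.0181
```

```bash
python3 - <<'E'
from st import *
st([.5108,.2731,.16,.876])
p=ctrl.get_image("side");cv2.imwrite("pics/d2.png",cv2.resize(p["frame"][130:230,200:350],None,fx=5,fy=5,interpolation=cv2.INTER_CUBIC))
E
```

```text
t 25.4 pos [ 0.4812 -0.2425  0.0486] yyaw+pi/2 -0.0202 tilt [0. 0.] F [-1.4  1.5  2.2] open 0.0181
units [ 1.18 20.62  4.45] turn 8.96
```

View pics/d2.png

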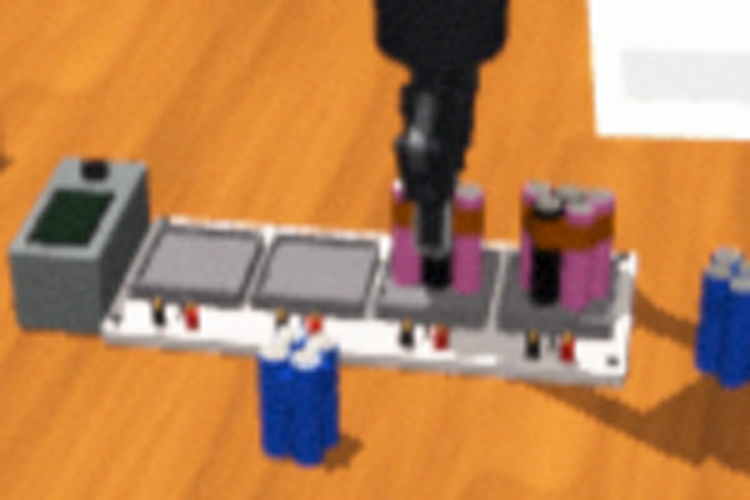

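pack_line is gripped centrally with an 18.1 mm opening. Carry to bay 3 (0.5108, 0.2731).

>>> carry_out --pt "0 0 0.3 0 0 0 0" --pt "0 0 0.6 0 0 0 0" --pt "0 0 0.9 0 0 0 0" --pt "0 0 0.9 0 0 0 0" --pt "0 0 0.9 0 0 0 0" --pt "0 0 0.9 0 0 0 0" --pt "0.03 0.5 0 0 0 0.25 0" --pt "0.05 0.9 0 0 0 0.4 0" --pt "0.05 0.9 0 0 0 0.4 0" --pt "0.05 0.9 0 0 0 0.4 0" --pt "0.05 0.9 0 0 0 0.4 0" --pt "0.05 0.9 0 0 0 0.4 0"

```text
t: 26.65
tool_pos: [0.4873, -0.1158, 0.1599]
tool_rot: [-3.124, -0.325, 0.002]
contact_force: [1.0, -0.8, -1.1]
opening: 0.0182
```

>>> carry_out --pt "0.05 0.9 0 0 0 0.4 0" --pt "0.05 0.9 0 0 0 0.4 0" --pt "0.05 0.9 0 0 0 0.4 0" --pt "0.05 0.9 0 0 0 0.4 0" --pt "0.05 0.9 0 0 0 0.4 0" --pt "0.05 0.9 0 0 0 0.4 0" --pt "0.05 0.9 0 0 0 0.4 0" --pt "0.05 0.9 0 0 0 0.4 0" --pt "0.05 0.9 0 0 0 0.4 0" --pt "0.05 0.9 0 0 0 0.4 0" --pt "0.05 0.9 0 0 0 0.4 0" --pt "0.05 0.9 0 0 0 0.4 0"

```text
t: 27.85
tool_pos: [0.5019, 0.1538, 0.1599]
tool_rot: [-2.957, -1.059, 0.002]
contact_force: [0.1, -0.2, -1.1]
opening: 0.0178
```

>>> carry_out --pt "0.05 0.9 0 0 0 0.4 0" --pt "0.05 0.9 0 0 0 0.4 0" --pt "0.05 0.9 0 0 0 0.4 0" --pt "0.05 0.9 0 0 0 0.4 0" --pt "0.05 0.9 0 0 0 0.4 0" --pt "0 0 0 0 0 0 0" --pt "0 0 0 0 0 0 0"

```text
t: 28.55
tool_pos: [0.5083, 0.2652, 0.1601]
tool_rot: [2.838, 1.347, -0.003]
contact_force: [-0.6, 0.2, -2.5]
opening: 0.0179
```

```bash
python3 st.py .5108 .2731 .0326 .876
```

```text
t 28.55 pos [0.5083 0.2652 0.1601] yyaw+pi/2 0.8863 tilt [-0.002 -0.001] F [-0.6  0.2 -2.5] open 0.0179
units [ 0.1   0.32 -5.1 ] turn -0.1
```

>>> carry_out --pt "0.1 0.32 0 0 0 -0.1 0" --pt "0 0 -0.5 0 0 0 0" --pt "0 0 -0.9 0 0 0 0" --pt "0 0 -0.9 0 0 0 0" --pt "0 0 -0.9 0 0 0 0" --pt "0 0 -0.7 0 0 0 0" --pt "0 0 -0.4 0 0 0 0" --pt "0 0 0 0 0 0 0" --pt "0 0 0 0 0 0 0"

```text
t: 29.45
tool_pos: [0.5122, 0.2728, 0.0539]
tool_rot: [2.846, 1.33, 0.001]
contact_force: [0.8, -0.3, -0.2]
opening: 0.0179
```

```bash
python3 - <<'E'
from st import *
st([.5108,.2731,.0326,.876])
p=ctrl.get_image("side");cv2.imwrite("pics/d3.png",cv2.resize(p["frame"][160:370,150:350],None,fx=2.8,fy=2.8,interpolation=cv2.INTER_CUBIC))
E
```

```text
t 29.45 pos [0.5122 0.2728 0.0539] yyaw+pi/2 0.8745 tilt [0. 0.] F [ 0.8 -0.3 -0.2] open 0.0179
units [-0.06  0.01 -0.85] turn 0.02
```

View pics/d3.png

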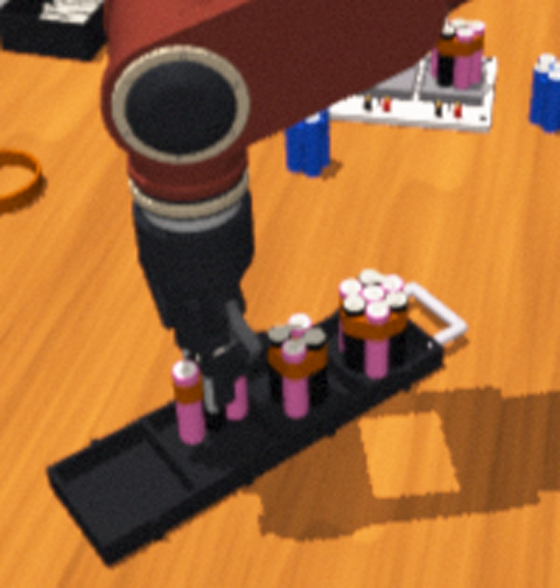

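pack_line hangs over bay 3.

>>> carry_out --pt "-0.06 0.01 -0.25 0 0 0 0" --pt "0 0 -0.25 0 0 0 0" --pt "0 0 -0.15 0 0 0 0" --pt "0 0 -0.1 0 0 0 0" --pt "0 0 -0.05 0 0 0 0" --pt "0 0 0 0 0 0 0" --pt "0 0 0 0 0 0 0"

```text
t: 30.2
tool_pos: [0.5105, 0.2732, 0.0337]
tool_rot: [-2.846, -1.331, -0.001]
contact_force: [-0.9, -0.3, -1.3]
opening: 0.0182
```

>>> carry_out --pt "0 0 -0.04 0 0 0 0" --pt "0 0 0 0 0 0 0" --pt "0 0 0 0 0 0 0"

```text
t: 30.5
tool_pos: [0.5104, 0.2732, 0.0327]
tool_rot: [-2.846, -1.331, -0.0]
contact_force: [0.3, 0.2, -2.3]
opening: 0.018
```

>>> carry_out --pt "0 0 -0.03 0 0 0 0" --pt "0 0 0 0 0 0 0" --pt "0 0 0 0 0 0 0"

```text
t: 30.8
tool_pos: [0.5105, 0.2732, 0.0326]
tool_rot: [2.846, 1.331, 0.0]
contact_force: [-2.4, -1.8, 4.8]
opening: 0.0176
```

>>> carry_out --pt "0 0 0 0 0 0 0.3" --pt "0 0 0 0 0 0 0.5" --pt "0 0 0 0 0 0 1" --pt "0 0 0 0 0 0 1" --pt "0 0 0 0 0 0 1" --pt "0 0 0 0 0 0 1" --pt "0 0 0.4 0 0 0 1" --pt "0 0 0.9 0 0 0 1" --pt "0 0 0.9 0 0 0 1" --pt "0 0 0.9 0 0 0 1" --pt "0 0 0.9 0 0 0 1" --pt "0 0 0.9 0 0 0 1"

```text
t: 32.0
tool_pos: [0.5105, 0.2732, 0.1562]
tool_rot: [2.846, 1.331, 0.002]
contact_force: [0.4, 0.7, -0.1]
opening: 0.0854
```

```bash
python3 - <<'E'
from st import *
st([.4055,-.246,.16,-.045])
p=ctrl.get_image("side");cv2.imwrite("pics/d4.png",cv2.resize(p["frame"][160:370,150:350],None,fx=2.8,fy=2.8,interpolation=cv2.INTER_CUBIC))
E
```

```text
t 32.0 pos [0.5105 0.2732 0.1562] yyaw+pi/2 0.8748 tilt [0.001 0.   ] F [ 0.4  0.7 -0.1] open 0.0854
units [ -4.2  -20.77   0.15] turn -9.2
```

View pics/d4.png

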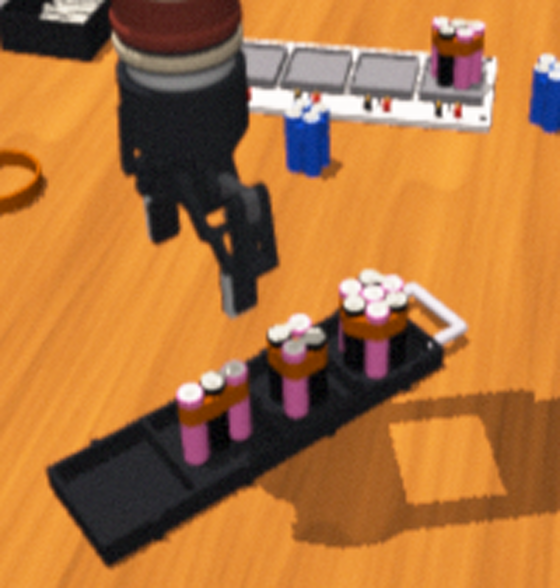

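Three packs stand in bays 1–3. Last is pack_five (channel 4).

>>> carry_out --pt "-0.18 -0.9 0 0 0 -0.4 1" --pt "-0.18 -0.9 0 0 0 -0.4 1" --pt "-0.18 -0.9 0 0 0 -0.4 1" --pt "-0.18 -0.9 0 0 0 -0.4 1" --pt "-0.18 -0.9 0 0 0 -0.4 1" --pt "-0.18 -0.9 0 0 0 -0.4 1" --pt "-0.18 -0.9 0 0 0 -0.4 1" --pt "-0.18 -0.9 0 0 0 -0.4 1" --pt "-0.18 -0.9 0 0 0 -0.4 1" --pt "-0.18 -0.9 0 0 0 -0.4 1" --pt "-0.18 -0.9 0 0 0 -0.4 1" --pt "-0.18 -0.9 0 0 0 -0.4 1"

```text
t: 33.25
tool_pos: [0.456, 0.0023, 0.1543]
tool_rot: [3.081, 0.614, 0.001]
contact_force: [0.5, 0.1, -0.2]
opening: 0.0854
```

>>> carry_out --pt "-0.18 -0.9 0 0 0 -0.4 1" --pt "-0.18 -0.9 0 0 0 -0.4 1" --pt "-0.18 -0.9 0 0 0 -0.4 1" --pt "-0.18 -0.9 0 0 0 -0.4 1" --pt "-0.18 -0.9 0 0 0 -0.4 1" --pt "-0.18 -0.9 0 0 0 -0.4 1" --pt "-0.18 -0.9 0 0 0 -0.4 1" --pt "-0.18 -0.9 0 0 0 -0.4 1" --pt "-0.18 -0.9 0 0 0 -0.4 1" --pt "-0.18 -0.9 0 0 0 -0.4 1" --pt "-0.18 -0.9 0 0 0 -0.4 1" --pt "0 0 0 0 0 0 1"

```text
t: 34.45
tool_pos: [0.4064, -0.2462, 0.1545]
tool_rot: [3.14, -0.076, 0.0]
contact_force: [0.5, 0.1, 0.9]
opening: 0.0857
```

>>> carry_out --pt "0 0 0 0 0 0 1"

```text
t: 34.55
tool_pos: [0.4067, -0.2442, 0.1542]
tool_rot: [-3.14, 0.072, -0.0]
contact_force: [0.0, 0.1, -0.3]
opening: 0.0851
```

```bash
python3 st.py .4055 -.246 .048 -.045
```

```text
t 34.55 pos [ 0.4067 -0.2442  0.1542] yyaw+pi/2 -0.0456 tilt [0.    0.001] F [ 0.   0.1 -0.3] open 0.0851
units [-0.05 -0.07 -4.25] turn 0.01
```

>>> carry_out --pt "-0.05 -0.07 -0.8 0 0 0 1" --pt "0 0 -0.9 0 0 0 1" --pt "0 0 -0.9 0 0 0 1" --pt "0 0 -0.8 0 0 0 1" --pt "0 0 -0.55 0 0 0 1" --pt "0 0 -0.3 0 0 0 1" --pt "0 0 0 0 0 0 1" --pt "0 0 0 0 0 0 1"

```text
t: 35.35
tool_pos: [0.4062, -0.2463, 0.0488]
tool_rot: [3.14, -0.07, 0.002]
contact_force: [0.2, 0.1, -0.7]
opening: 0.0855
```

```bash
python3 - <<'E'
from st import *
st([.4055,-.246,.048,-.045])
p=ctrl.get_image("side");cv2.imwrite("pics/e1.png",cv2.resize(p["frame"][130:230,220:370],None,fx=5,fy=5,interpolation=cv2.INTER_CUBIC))
E
```

```text
t 35.35 pos [ 0.4062 -0.2463  0.0488] yyaw+pi/2 -0.0448 tilt [ 0.001 -0.001] F [ 0.2  0.1 -0.7] open 0.0855
units [-0.03  0.01 -0.03] turn -0.0
```

View pics/e1.png

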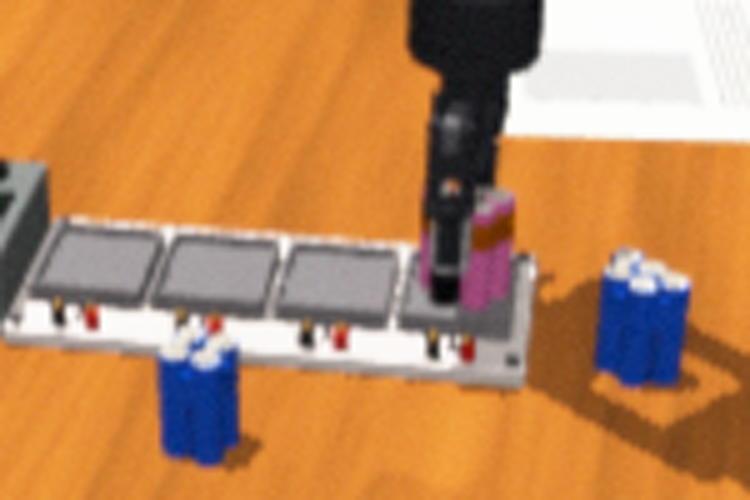

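The fingers straddle pack_five at (470,250 in the crop).

>>> carry_out --pt "0 0 0 0 0 0 0.6" --pt "0 0 0 0 0 0 0.5" --pt "0 0 0 0 0 0 0.4" --pt "0 0 0 0 0 0 0" --pt "0 0 0 0 0 0 0" --pt "0 0 0 0 0 0 0" --pt "0 0 0 0 0 0 0" --pt "0 0 0 0 0 0 0" --pt "0 0 0 0 0 0 0"

```text
t: 36.3
tool_pos: [0.4059, -0.2463, 0.0485]
tool_rot: [3.141, -0.071, 0.001]
contact_force: [-1.3, 1.5, 4.8]
opening: 0.0338
```

```bash
python3 st.py .5582 .3299 .16 .876
```

```text
t 36.3 pos [ 0.4059 -0.2463  0.0485] yyaw+pi/2 -0.0452 tilt [ 0. -0.] F [-1.3  1.5  4.8] open 0.0338
units [ 6.09 23.05  4.46] turn 9.21
```

>>> carry_out --pt "0 0 0.3 0 0 0 0" --pt "0 0 0.6 0 0 0 0" --pt "0 0 0.9 0 0 0 0" --pt "0 0 0.9 0 0 0 0" --pt "0 0 0.9 0 0 0 0" --pt "0 0 0.9 0 0 0 0" --pt "0.12 0.5 0 0 0 0.2 0" --pt "0.24 0.9 0 0 0 0.36 0" --pt "0.24 0.9 0 0 0 0.36 0" --pt "0.24 0.9 0 0 0 0.36 0" --pt "0.24 0.9 0 0 0 0.36 0" --pt "0.24 0.9 0 0 0 0.36 0"

```text
t: 37.5
tool_pos: [0.4376, -0.1189, 0.1582]
tool_rot: [-3.13, -0.247, 0.004]
contact_force: [-0.4, 0.3, -2.0]
opening: 0.034
```

>>> carry_out --pt "0.24 0.9 0 0 0 0.36 0" --pt "0.24 0.9 0 0 0 0.36 0" --pt "0.24 0.9 0 0 0 0.36 0" --pt "0.24 0.9 0 0 0 0.36 0" --pt "0.24 0.9 0 0 0 0.36 0" --pt "0.24 0.9 0 0 0 0.36 0" --pt "0.24 0.9 0 0 0 0.36 0" --pt "0.24 0.9 0 0 0 0.36 0" --pt "0.24 0.9 0 0 0 0.36 0" --pt "0.24 0.9 0 0 0 0.36 0" --pt "0.24 0.9 0 0 0 0.36 0" --pt "0.24 0.9 0 0 0 0.36 0"

```text
t: 38.7
tool_pos: [0.509, 0.1505, 0.1581]
tool_rot: [-3.005, -0.912, 0.005]
contact_force: [-0.1, -1.1, -2.1]
opening: 0.0341
```

>>> carry_out --pt "0.24 0.9 0 0 0 0.36 0" --pt "0.24 0.9 0 0 0 0.36 0" --pt "0.24 0.9 0 0 0 0.36 0" --pt "0.24 0.9 0 0 0 0.36 0" --pt "0.24 0.9 0 0 0 0.36 0" --pt "0.24 0.9 0 0 0 0.36 0" --pt "0.24 0.9 0 0 0 0.36 0" --pt "0 0 0 0 0 0 0" --pt "0 0 0 0 0 0 0"

```text
t: 39.6
tool_pos: [0.551, 0.3066, 0.1583]
tool_rot: [2.868, 1.281, -0.006]
contact_force: [0.2, 0.0, -2.1]
opening: 0.0343
```

```bash
python3 st.py .5582 .3299 .0325 .876
```

```text
t 39.6 pos [0.551  0.3066 0.1583] yyaw+pi/2 0.8401 tilt [-0.003 -0.002] F [ 0.2  0.  -2.1] open 0.0343
units [ 0.29  0.93 -5.03] turn 0.36
```

>>> carry_out --pt "0.15 0.47 0 0 0 0.18 0" --pt "0.14 0.46 0 0 0 0.18 0" --pt "0 0 -0.5 0 0 0 0" --pt "0 0 -0.9 0 0 0 0" --pt "0 0 -0.9 0 0 0 0" --pt "0 0 -0.9 0 0 0 0" --pt "0 0 -0.6 0 0 0 0" --pt "0 0 -0.4 0 0 0 0" --pt "0 0 0 0 0 0 0" --pt "0 0 0 0 0 0 0"

```text
t: 40.6
tool_pos: [0.5604, 0.3298, 0.0562]
tool_rot: [2.846, 1.331, 0.002]
contact_force: [-0.3, -0.4, -2.2]
opening: 0.0341
```

```bash
python3 - <<'E'
from st import *
st([.5582,.3299,.0325,.876])
p=ctrl.get_image("side");cv2.imwrite("pics/e2.png",cv2.resize(p["frame"][160:370,150:350],None,fx=2.8,fy=2.8,interpolation=cv2.INTER_CUBIC))
E
```

```text
t 40.6 pos [0.5604 0.3298 0.0562] yyaw+pi/2 0.8747 tilt [0.001 0.   ] F [-0.3 -0.4 -2.2] open 0.0341
units [-0.09  0.   -0.95] turn 0.01
```

View pics/e2.png

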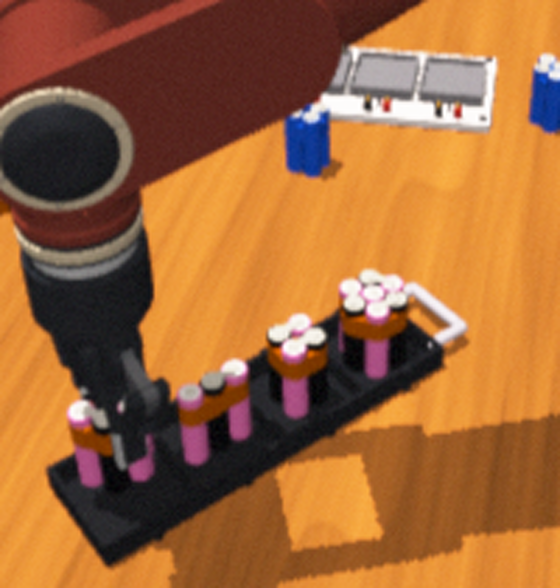

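Over bay 4, clear of the other packs.

>>> carry_out --pt "-0.09 0 -0.3 0 0 0 0" --pt "0 0 -0.25 0 0 0 0" --pt "0 0 -0.18 0 0 0 0" --pt "0 0 -0.12 0 0 0 0" --pt "0 0 -0.04 0 0 0 0" --pt "0 0 0 0 0 0 0" --pt "0 0 0 0 0 0 0"

```text
t: 41.35
tool_pos: [0.5578, 0.3297, 0.0335]
tool_rot: [2.846, 1.331, 0.001]
contact_force: [-0.1, 0.0, -2.2]
opening: 0.0342
```

>>> carry_out --pt "0 0 -0.04 0 0 0 0" --pt "0 0 0 0 0 0 0" --pt "0 0 0 0 0 0 0"

```text
t: 41.65
tool_pos: [0.5579, 0.3298, 0.0326]
tool_rot: [2.846, 1.331, 0.001]
contact_force: [0.2, -0.8, -0.8]
opening: 0.034
```

>>> carry_out --pt "0 0 -0.03 0 0 0 0" --pt "0 0 0 0 0 0 0" --pt "0 0 0 0 0 0 0"

```text
t: 41.95
tool_pos: [0.558, 0.3298, 0.0326]
tool_rot: [2.846, 1.331, 0.001]
contact_force: [-1.8, -1.0, 4.7]
opening: 0.0338
```

Contact. Release, rise, then clear away for a final check.

>>> carry_out --pt "0 0 0 0 0 0 0.5" --pt "0 0 0 0 0 0 0.8" --pt "0 0 0 0 0 0 1" --pt "0 0 0 0 0 0 1" --pt "0 0 0 0 0 0 1" --pt "0 0 0 0 0 0 1" --pt "0 0 0.4 0 0 0 1" --pt "0 0 0.9 0 0 0 1" --pt "0 0 0.9 0 0 0 1" --pt "0 0 0.9 0 0 0 1" --pt "0 0 0.9 0 0 0 1" --pt "0 0 0.9 0 0 0 1"

```text
t: 43.15
tool_pos: [0.5577, 0.3297, 0.156]
tool_rot: [2.846, 1.331, 0.002]
contact_force: [0.3, 0.4, 0.2]
opening: 0.0852
```

>>> carry_out --pt "0 -0.9 0.8 0 0 0 1" --pt "0 -0.9 0.8 0 0 0 1" --pt "0 -0.9 0 0 0 0 1" --pt "0 -0.9 0 0 0 0 1" --pt "0 -0.9 0 0 0 0 1" --pt "0 -0.9 0 0 0 0 1" --pt "0 -0.9 0 0 0 0 1" --pt "0 -0.9 0 0 0 0 1" --pt "0 -0.9 0 0 0 0 1" --pt "0 -0.9 0 0 0 0 1" --pt "0 -0.9 0 0 0 0 1" --pt "0 -0.9 0 0 0 0 1"

```text
t: 44.35
tool_pos: [0.5577, 0.0587, 0.1951]
tool_rot: [2.845, 1.331, 0.002]
contact_force: [0.9, 0.6, -0.4]
opening: 0.085
```

>>> carry_out --pt "0 -0.9 0 0 0 0 1" --pt "0 -0.9 0 0 0 0 1" --pt "0 -0.9 0 0 0 0 1" --pt "0 -0.9 0 0 0 0 1" --pt "0 -0.9 0 0 0 0 1" --pt "0 -0.9 0 0 0 0 1" --pt "0 0 0 0 0 0 1" --pt "0 0 0 0 0 0 1"

```text
t: 45.15
tool_pos: [0.5577, -0.0754, 0.1947]
tool_rot: [2.846, 1.329, 0.001]
contact_force: [-0.8, 0.1, -1.1]
opening: 0.0853
```

```bash
python3 - <<'E'
from st import *
import pickle
out=pickle.load(open("o.pkl","rb"));cx,cy,a=out["carrier"]
st()
P=[ctrl.get_image("top"),ctrl.get_image("side")]
cv2.imwrite("pics/f1.png",cv2.resize(P[0]["frame"][120:290,90:260],None,fx=3.3,fy=3.3,interpolation=cv2.INTER_CUBIC));cv2.imwrite("pics/f2.png",cv2.resize(P[1]["frame"][160:370,150:350],None,fx=2.8,fy=2.8,interpolation=cv2.INTER_CUBIC))
for k,x in(("pack_seven",.111),("pack_square",.037),("pack_line",-.037),("pack_five",-.111)):
    b=np.array([cx+x*np.cos(a),cy+x*np.sin(a)]);ms=[]
    for p in P:
        e=proj(p,[[b[0],b[1],.04]])[0]
        T=ctrl.trace(p,k)
        T=[t for t in T if np.hypot(*(np.array(np.nonzero(t["mask"])).mean(1)[::-1]-e))<12]
        ms.append(T[0]["mask"].astype(float) if T else None)
    ok=[i for i in(0,1) if ms[i] is not None]
    if not ok: print(k,"not traced");continue
    v,f=fit([P[i] for i in ok],[ms[i] for i in ok],k,(b[0],b[1],.876),.004)
    d=v[:2]-[cx,cy];print(k,ok,"carrier frame",np.round([np.cos(a)*d[0]+np.sin(a)*d[1],-np.sin(a)*d[0]+np.cos(a)*d[1]],4),round(f,3))
E
```

```text
t 45.15 pos [ 0.5577 -0.0754  0.1947] yyaw+pi/2 0.8739 tilt [0.001 0.   ] F [-0.8  0.1 -1.1] open 0.0853
pack_seven [0, 1] carrier frame [0.1108 0.0014] 0.11
pack_square [0] carrier frame [0.0386 0.001 ] 0.092
pack_line [0, 1] carrier frame [-0.0357  0.0005] 0.102
pack_five [0, 1] carrier frame [-0.1092  0.0002] 0.121
```

View pics/f1.png

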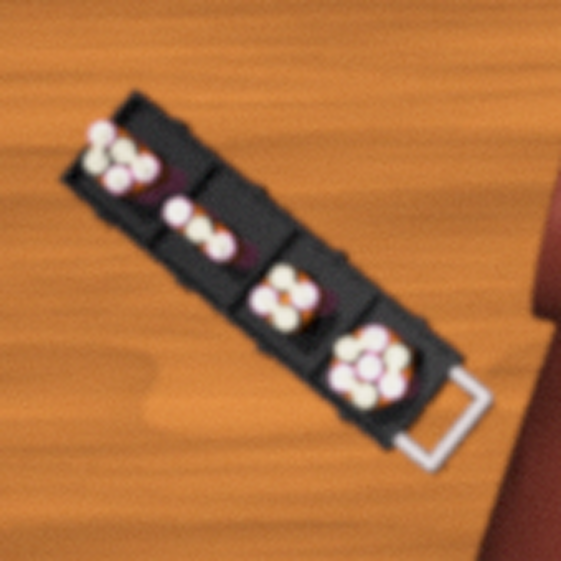

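View pics/f2.png

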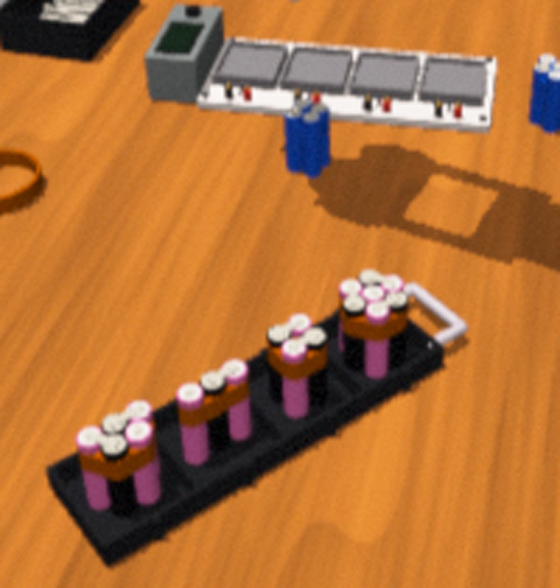

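All four packs stand upright in their bays within about 2 mm of centre, the rack is empty, and the blue packs are untouched.

```bash
python3 -c "
from station import ctrl
print(ctrl.finish_job())"
```

```text
the job is handed in; nothing more can be done
None
```

All four packs are in the carrier tray in test-record order, counting from the handle: seven in bay 1, square in bay 2, line in bay 3 and five in bay 4. I handed the job in at about 45 s of the 115 s allowed. Each pack was lowered until the floor contact showed in the wrist force (about 5–6 N) before I released it.

**Last checks:** in the final pictures every pack stands upright, released, about 2 mm or less from its bay centre along and across the tray. The arm was clear of everything, the rack was empty and the blue look-alikes had not moved.

**Check that fell short:** the side-camera network did not return a usable outline for pack_square, so its final position comes from the top camera alone. The side picture also shows it upright in bay 2.

**Disagreement:** early on, two ways of measuring how the packs were turned in the rack differed by up to about 0.2 rad for the square pack. I used values in between, and all four grasps closed at the expected widths.

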